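# Dock the shift's handhelds in reverse order

## Robot

A 6-joint arm with a two-finger parallel gripper is mounted at the origin on the work surface. World frame = base frame: x ahead of the robot, y to its left, z up, the work surface at z = 0. Lengths are in m, angles in rad, forces in N, time in s.
With the tool pointing down it reaches from about 0.425 to 0.95 m from the base axis. Payload 3.5 kg.
Tool frame: the origin (TCP) lies at the very end of the fingers, on their centre line; the grasp point (between the pads) lies 19 mm behind it; z points along the fingers, y is the direction in which the jaws open and shut (so a half turn about z gives the same grasp; the last joint's range is limited). The gripper opens to 85 mm and grips with 20 to 120 N. Pads are 22 mm wide; open, the fingers measure 114 mm over their backs; the gripper's body (76 mm by 85 mm) begins 54 mm behind the grasp point. The pads swing forward as they close: fully open they stand 13 mm farther back than shut.
Start: joints at [1.191, 0.286, 1.577, -0, 1.279, -0.15], TCP at [0.154, 0.657, 0.231] pointing down, gripper open.
Joint ranges: [-2.77, 2.77], [-0.9, 2.22], [0.21, 2.48], [-1.53, 4.67], [0.24, 2.81], [-2.84, 2.84]. Speed limits (rad/s): [2.79, 2.79, 3.14, 3.14, 3.14, 3.14].

## Interface

Orientations are given as a unit quaternion [x, y, z, w].
In Python, from plant import get_state, read_camera, get_calibration, ticket, search_frame, cut_out, pinpoint gives the robot as it stands.
- The arm moves only by the tool move_arm, never from a script. Its argument "plan" is a list that holds one entry, the list of rows, each a list of 7 numbers: the turn, a rotation vector about the tool's x, y, z in degrees, then the shift along the tool's x, y, z in m, then the finger opening in m, from 0 to 0.0854. In form: [[[ax, ay, az, x, y, z, hand], ...]]. A call has exactly 5 rows; each row is the pose to reach, as a shift and turn from the pose measured when the call began, along the tool's axes at that moment; what a row does not reach only later rows make up. A row lasts 1/8 s, in which the tool goes at most 62.5 mm and 10.7 degrees, less where a joint would pass 70% of its speed; a pose out of reach is approached as far as the arm can. A call with a gripper value outside its range is refused whole. The fingers move at their own pace and stop on an object; "force" is the grip in N (left out, the last holds). Time passes only in rows, so rows that repeat a pose let the fingers close, or fill a call up. It gives the time, the measured TCP pose, the force and the opening at its end, in the units of the state.
- get_state(): the state, without advancing time (a new reading comes with each control period).
- read_camera(name): name is "side" or "top" or "wrist"; returns the picture (384x512x3 uint8, red, green, blue); there is no depth.
- get_calibration(name): a dict with "mtx" (3x3 intrinsics, pixels), "extrinsics" (4x4, takes a point from camera to world coordinates); the wrist camera has in their place "hand_eye" (4x4, takes a point from camera to tool coordinates, whose origin is the TCP and whose axes are the flange's). Camera axes: x right, y up, looking along -z (the intrinsics and any distortion apply to the point x, -y, -z); pixel columns grow to the right and rows downward; lengths in m; the calibration is good to about 2 mm. A picture is of the moment at which its call begins: read the wrist's pose just before it. get_calibration takes no time and is no camera call.
- ticket.sign_off(): hands the job in, once; it reports no verdict.
Trained networks look in the newest picture that a camera, given by its name, has taken for a name from the list of things; names that differ only in an ending like _2 or _b are one class to them, and where a whole thing is asked for, a point or a joint stands for the part that bears it (a point fixed in the world has none). Each returns a list of dicts, best first, with "p" (0 to 1); they miss things now and then, are a little off and sometimes report something else, mostly with a low value. They report only what shows in the picture. A call takes as long as a camera call. They do not tell look-alikes from the thing itself.
- search_frame(camera, query): "centre" ([column, row] in pixels, amid what is visible of it).
- cut_out(camera, query): "pixels" (384x512 bool, what is visible of it) and "centre" ([column, row] in pixels, amid what is visible of it).
- pinpoint(camera, query): "centre" ([column, row] in pixels: a listed point, or the origin of a listed thing).
The state is a dict: "time": time; "qpos": joint angles; "dq": joint speeds; "joint_efforts": joint torques, N m; "eef_pos": TCP position; "tcp_rot": TCP orientation; "contact_force": force on the tool from outside, world axes, zero at the start; "wrist_torque": the same for the moment, N m; "opening": opening from 0.0 (shut) to 1.0 (fully open).
Only numpy, scipy, OpenCV 4.12 (cv2) and the standard library are available. Lean on these libraries where they do the work, as an engineer would, in place of code of your own. Each camera call takes 0.05 s, during which the arm holds its last target.

## Task

Shift change at the control desk: four handheld devices stand in a row, each in its own single holder. Move them all into the four-bay charger, one to a bay and in the reverse order: the one at the left end of the row now goes into the bay at the right end, and so on, because the next crew reads the row from the other side of the desk. Set each one down upright on the floor of its bay without dropping it or knocking any over, and leave the mug where it is.

Things in the scene. Friction and masses are not known exactly. Their poses are not given: they have to be found in the camera images.
- radio_center (a point): Centre of the black keypad radio; on its top a stub antenna (20 mm tall, at y +18) and a knob (10 mm tall, at y -16). Loose upright block, 36 thick (x) x 60 wide (y) x 100 mm high (z up) without the parts on top, 260 g; its front faces -x. Point half-way up the block, 50 mm above its underside. Grip from above across the thickness, some 20 mm below the block's top.
- slim_radio_center (a point): Centre of the grey slim radio; on its top a stub antenna (22 mm tall, at y -14). Loose upright block, 30 thick (x) x 48 wide (y) x 96 mm high (z up) without the parts on top, 180 g; its front faces -x. Point half-way up the block, 48 mm above its underside. Grip from above across the thickness, some 20 mm below the block's top.
- gas_alarm_center (a point): Centre of the white gas alarm; on its top a 3 mm pad. Loose upright block, 34 thick (x) x 60 wide (y) x 80 mm high (z up) without the parts on top, 200 g; its front faces -x. Point half-way up the block, 40 mm above its underside. Grip from above across the thickness, some 20 mm below the block's top.
- lamp_center (a point): Centre of the black flat pocket lamp with round front lens; on its top a 4 mm button. Loose upright block, 32 thick (x) x 50 wide (y) x 88 mm high (z up) without the parts on top, 170 g; its front faces -x. Point half-way up the block, 44 mm above its underside. Grip from above across the thickness, some 20 mm below the block's top.
- radio_holder: Fixed aluminium open holder in which the radio stands at the start. Four alike in a row along their y, 96 mm apart, in changing order. Outside 62 (x) x 84 mm (y), pocket 54 x 76 mm. Origin under its centre, 6 mm above the desk; floor 4 mm, rim 25 mm above the origin.
- slim_radio_holder: Fixed aluminium open holder in which the slim radio stands at the start. Four alike in a row along their y, 96 mm apart, in changing order. Outside 62 (x) x 84 mm (y), pocket 54 x 76 mm. Origin under its centre, 6 mm above the desk; floor 4 mm, rim 25 mm above the origin.
- gas_alarm_holder: Fixed aluminium open holder in which the gas alarm stands at the start. Four alike in a row along their y, 96 mm apart, in changing order. Outside 62 (x) x 84 mm (y), pocket 54 x 76 mm. Origin under its centre, 6 mm above the desk; floor 4 mm, rim 25 mm above the origin.
- lamp_holder: Fixed aluminium open holder in which the lamp stands at the start. Four alike in a row along their y, 96 mm apart, in changing order. Outside 62 (x) x 84 mm (y), pocket 54 x 76 mm. Origin under its centre, 6 mm above the desk; floor 4 mm, rim 25 mm above the origin.
- rail: Fixed flat dark steel base plate 70 (x) x 400 (y) x 6 mm on the desk, on which the four holders stand in a row at y = +144, +48, -48, -144 mm (x = 0), turned as it is. Origin at its underside's centre.
- charger: Fixed grey block 70 (x) x 384 (y) x 31 mm (z), origin at its underside's centre, on the desk. Four open bays centred at y = +144, +48, -48, -144 mm (x = 0), each 54 (x) x 76 mm (y), floor 10 mm and rim 31 mm above the desk. Roughly parallel to the row of holders (15 degrees), nearer or farther; +y of both is the same side, left as seen from the robot.
- mug: White mug, loose bystander, 82 mm across and 90 mm tall with a handle, origin at the centre of its underside. Stands to the left of the work.
There are look-alikes about, which are no part of the job. What is shaped like the part that bears slim_radio_center but orange is not meant. What is shaped like the part that bears lamp_center but yellow is not meant.

How it is judged:
At the end, for the whole second after the job is handed in: Each device stands in its own bay (within 18 mm along the row and 16 mm across of the bay centre, at most 6 mm above its seated height, within 0.12 rad of upright), released and at rest (under 0.02 m/s), in the reverse of the order of the holders they came from (((y of radio_holder in the frame of rail between -0.164 and -0.124 m and y of radio_center in the frame of charger between 0.126 and 0.162 m) or (y of radio_holder in the frame of rail between -0.068 and -0.028 m and y of radio_center in the frame of charger between 0.03 and 0.066 m) or (y of radio_holder in the frame of rail between 0.028 and 0.068 m and y of radio_center in the frame of charger between -0.066 and -0.03 m) or (y of radio_holder in the frame of rail between 0.124 and 0.164 m and y of radio_center in the frame of charger between -0.162 and -0.126 m)) and x of radio_center in the frame of charger between -0.016 and 0.016 m and z of radio_center in the frame of charger below 0.066 m and angle between each of radio_center, slim_radio_center, gas_alarm_center, lamp_center's own z axis and vertical below 0.12 rad and linear speed of each of radio, slim_radio, gas_alarm, lamp below 0.02 m/s and ((y of slim_radio_holder in the frame of rail between -0.164 and -0.124 m and y of slim_radio_center in the frame of charger between 0.126 and 0.162 m) or (y of slim_radio_holder in the frame of rail between -0.068 and -0.028 m and y of slim_radio_center in the frame of charger between 0.03 and 0.066 m) or (y of slim_radio_holder in the frame of rail between 0.028 and 0.068 m and y of slim_radio_center in the frame of charger between -0.066 and -0.03 m) or (y of slim_radio_holder in the frame of rail between 0.124 and 0.164 m and y of slim_radio_center in the frame of charger between -0.162 and -0.126 m)) and x of slim_radio_center in the frame of charger between -0.016 and 0.016 m and z of slim_radio_center in the frame of charger below 0.064 m and ((y of gas_alarm_holder in the frame of rail between -0.164 and -0.124 m and y of gas_alarm_center in the frame of charger between 0.126 and 0.162 m) or (y of gas_alarm_holder in the frame of rail between -0.068 and -0.028 m and y of gas_alarm_center in the frame of charger between 0.03 and 0.066 m) or (y of gas_alarm_holder in the frame of rail between 0.028 and 0.068 m and y of gas_alarm_center in the frame of charger between -0.066 and -0.03 m) or (y of gas_alarm_holder in the frame of rail between 0.124 and 0.164 m and y of gas_alarm_center in the frame of charger between -0.162 and -0.126 m)) and x of gas_alarm_center in the frame of charger between -0.016 and 0.016 m and z of gas_alarm_center in the frame of charger below 0.056 m and ((y of lamp_holder in the frame of rail between -0.164 and -0.124 m and y of lamp_center in the frame of charger between 0.126 and 0.162 m) or (y of lamp_holder in the frame of rail between -0.068 and -0.028 m and y of lamp_center in the frame of charger between 0.03 and 0.066 m) or (y of lamp_holder in the frame of rail between 0.028 and 0.068 m and y of lamp_center in the frame of charger between -0.066 and -0.03 m) or (y of lamp_holder in the frame of rail between 0.124 and 0.164 m and y of lamp_center in the frame of charger between -0.162 and -0.126 m)) and x of lamp_center in the frame of charger between -0.016 and 0.016 m and z of lamp_center in the frame of charger below 0.06 m); the robot touches nothing.
It fails at once if a device is tipped over or knocked down (tilted over 0.7 rad) (angle between any of radio_center, slim_radio_center, gas_alarm_center, lamp_center's own z axis and vertical above 0.7 rad).
It fails at once if a device is dropped (falls some 20 mm: faster than 0.6 m/s with no finger on it) ((contact force between the fingers and radio below 0.2 N and linear speed of radio above 0.6 m/s) or (contact force between the fingers and slim_radio below 0.2 N and linear speed of slim_radio above 0.6 m/s) or (contact force between the fingers and gas_alarm below 0.2 N and linear speed of gas_alarm above 0.6 m/s) or (contact force between the fingers and lamp below 0.2 N and linear speed of lamp above 0.6 m/s)).
It fails at once if the mug is moved by more than 30 mm (distance of mug from where it was at the start of the episode above 0.03 m).
It also fails if it takes over 99 s, if anything falls off the work surface, if the arm or the gripper's body presses on something with over 40 N, if the wrist force passes 120 N, or if a joint passes its speed limit or range.

## Working session

There is one attempt and no reset: what is moved stays moved. The work goes in short steps, Python scripts to look and compute and a tool call to move; the robot and the scene stay as the last step left them, time stands still between calls to the robot, and variables do not carry over. Pictures are saved under pics/ and viewed, and the job is handed in when it is done.

Besides the shell and the picture viewer there is one more tool, called after "Emit:" in YAML: its name, and indented under it one key for each argument. move_arm: Moves the arm, as the interface text tells. Its arguments: {"type":"object","properties":{"plan":{"type":"array","items":{"type":"array","items":{"type":"array","items":{"type":"number"}}}},"force":{"type":"number"}},"required":["plan"]}

```bash
mkdir -p pics; ls; python3 - <<'E'
from plant import *
import cv2,numpy as np
print(get_state())
for n in ["side","top","wrist"]:
    im=read_camera(n); cv2.imwrite(f"pics/{n}0.png",im[:,:,::-1]); c=get_calibration(n); print(n,{k:np.round(v,4).tolist() if not isinstance(v,str) else v for k,v in c.items()})
E
```

```text
pics
{'time': 0.0, 'qpos': array([ 1.19102188e+00,  2.87183204e-01,  1.57818272e+00,  2.22867049e-05,
        1.27858513e+00, -1.49998487e-01]), 'dq': array([ 1.39127035e-05, -1.19965521e-03,  9.97846376e-04,  9.44309972e-04,
        9.16670864e-04, -5.69531741e-04]), 'joint_efforts': array([ 3.80170904e-04, -4.05979049e+01, -2.92629468e+01, -1.04587959e-04,
        5.89477466e-03, -4.08975520e-07]), 'eef_pos': array([0.15345692, 0.65665214, 0.22993238]), 'tcp_rot': array([ 1.14638528e-01,  9.93406572e-01, -1.13527976e-03, -3.19009415e-04]), 'contact_force': array([-0.21485941, -0.49534402,  0.17154853]), 'wrist_torque': array([-0.00260721, -0.01135005,  0.01565034]), 'opening': 0.9991192186895024}
side {'mtx': [[372.2233, 0.0, 253.2798], [0.0, 372.2233, 194.7275], [0.0, 0.0, 1.0]], 'extrinsics': [[0.9042, 0.2753, -0.3264, 0.1569], [-0.427, 0.5889, -0.6862, -0.574], [0.0033, 0.7599, 0.65, 0.7148], [0.0, 0.0, 0.0, 1.0]]}
top {'mtx': [[440.7248, 0.0, 260.5265], [0.0, 440.7248, 195.4869], [0.0, 0.0, 1.0]], 'extrinsics': [[-0.03, 0.9982, -0.0522, 0.4284], [-0.9995, -0.03, 0.0007, 0.1308], [-0.0009, 0.0522, 0.9986, 1.1944], [0.0, 0.0, 0.0, 1.0]]}
wrist {'mtx': [[328.2204, 0.0, 251.0698], [0.0, 328.2204, 192.2727], [0.0, 0.0, 1.0]], 'hand_eye': [[0.001, 0.9553, 0.2956, 0.0756], [1.0, -0.001, -0.0002, 0.0002], [0.0001, 0.2956, -0.9553, -0.1436], [0.0, 0.0, 0.0, 1.0]]}
```

View pics/top0.png

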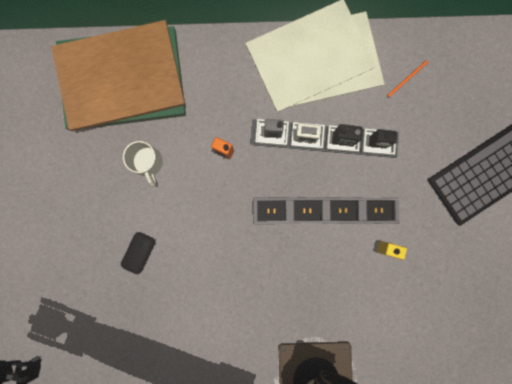

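View pics/side0.png

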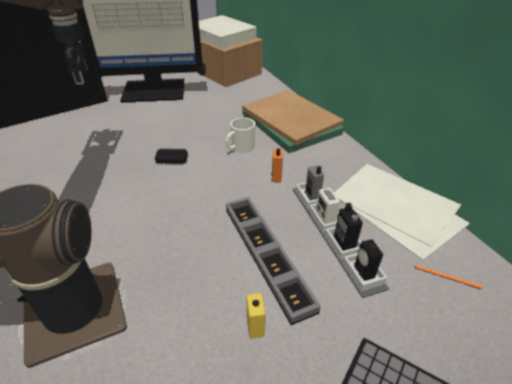

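View pics/wrist0.png

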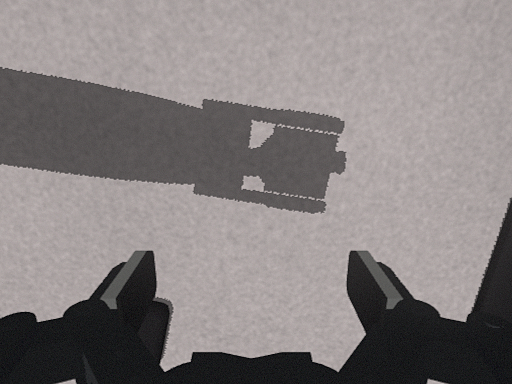

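The top view shows the row, left to right: slim radio (270,130), gas alarm (308,132), radio (347,135) and lamp (381,140). The charger is nearer the robot, with bays at columns 271 to 379 and row 211. Next I'll measure precisely.

```bash
cat > h.py <<'E'
from plant import *
import numpy as np,cv2
from scipy.spatial.transform import Rotation as R
def ray(cam,px,T=None):
    c=get_calibration(cam);K=c['mtx']
    d=cv2.undistortPoints(np.array([[px]],float),K,np.array(c.get('dist',np.zeros(5)),float))[0,0]
    E=c['extrinsics'] if T is None else T@c['hand_eye']
    v=E[:3,:3]@np.array([d[0],-d[1],-1]);return E[:3,3],v
def atz(cam,px,z,T=None):
    o,v=ray(cam,px,T);return o+v*(z-o[2])/v[2]
def proj(cam,P,T=None):
    c=get_calibration(cam);E=c['extrinsics'] if T is None else T@c['hand_eye']
    p=np.linalg.inv(E)@np.append(P,1);q=c['mtx']@np.array([p[0],-p[1],-p[2]]);return q[:2]/q[2]
def pose(s=None):
    s=s or get_state();T=np.eye(4);T[:3,:3]=R.from_quat(s['tcp_rot']).as_matrix();T[:3,3]=s['eef_pos'];return T
E
python3 - <<'E'
from h import *
names={"slim_radio_center":.058,"gas_alarm_center":.05,"radio_center":.06,"lamp_center":.054,"slim_radio_holder":.006,"gas_alarm_holder":.006,"radio_holder":.006,"lamp_holder":.006,"rail":0,"charger":0,"mug":0}
for n in ["top","side"]:
    read_camera(n)
    for k,z in names.items():
        r=pinpoint(n,k)
        print(n,k,[(np.round(x['centre']).tolist(),round(x['p'],2),np.round(atz(n,x['centre'],z),3)[:2].tolist()) for x in r[:4]])
print(get_state()['time'])
E
```

```text
top slim_radio_center [([273.0, 130.0], 0.88, [0.656, 0.092]), ([309.0, 132.0], 0.35, [0.648, -0.0])]
top gas_alarm_center [([309.0, 131.0], 0.61, [0.654, -0.001])]
top radio_center [([346.0, 136.0], 0.93, [0.635, -0.096])]
top lamp_center [([390.0, 253.0], 0.78, [0.329, -0.197]), ([384.0, 137.0], 0.77, [0.631, -0.196]), ([342.0, 138.0], 0.62, [0.632, -0.087]), ([327.0, 136.0], 0.19, [0.637, -0.047])]
top slim_radio_holder [([271.0, 129.0], 0.95, [0.67, 0.097])]
top gas_alarm_holder [([373.0, 145.0], 0.64, [0.618, -0.18]), ([307.0, 137.0], 0.55, [0.646, -0.0])]
top radio_holder [([339.0, 140.0], 0.79, [0.636, -0.089])]
top lamp_holder [([377.0, 144.0], 0.67, [0.622, -0.19])]
top rail [([322.0, 137.0], 0.76, [0.646, -0.043]), ([328.0, 212.0], 0.37, [0.441, -0.05])]
top charger [([324.0, 211.0], 0.94, [0.443, -0.039]), ([339.0, 142.0], 0.33, [0.632, -0.089])]
top mug [([149.0, 162.0], 0.88, [0.591, 0.432]), ([271.0, 129.0], 0.26, [0.671, 0.097])]
side slim_radio_center [([308.0, 186.0], 0.89, [0.643, 0.09]), ([278.0, 169.0], 0.66, [0.602, 0.195])]
side gas_alarm_center [([327.0, 205.0], 0.6, [0.65, 0.008])]
side radio_center [([349.0, 231.0], 0.84, [0.639, -0.104])]
side lamp_center [([254.0, 315.0], 0.67, [0.334, -0.208])]
side slim_radio_holder [([308.0, 197.0], 0.5, [0.653, 0.097])]
side gas_alarm_holder [([328.0, 218.0], 0.8, [0.657, -0.001])]
side radio_holder [([343.0, 246.0], 0.83, [0.633, -0.101])]
side lamp_holder [([363.0, 271.0], 0.92, [0.629, -0.186]), ([266.0, 258.0], 0.58, [0.439, -0.052])]
side rail [([333.0, 236.0], 0.94, [0.634, -0.059])]
side charger [([266.0, 257.0], 0.73, [0.442, -0.047])]
side mug [([245.0, 145.0], 0.62, [0.604, 0.433])]
1.35
```

```bash
python3 - <<'E'
import cv2
a=cv2.imread('pics/top0.png')[100:240,240:410]
cv2.imwrite('pics/top0z.png',cv2.resize(a,None,fx=4.5,fy=4.2,interpolation=cv2.INTER_CUBIC))
a=cv2.imread('pics/side0.png')[140:340,200:400]
cv2.imwrite('pics/side0z.png',cv2.resize(a,None,fx=3,fy=3,interpolation=cv2.INTER_CUBIC))
E
```

```text
(no output)
```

View pics/top0z.png

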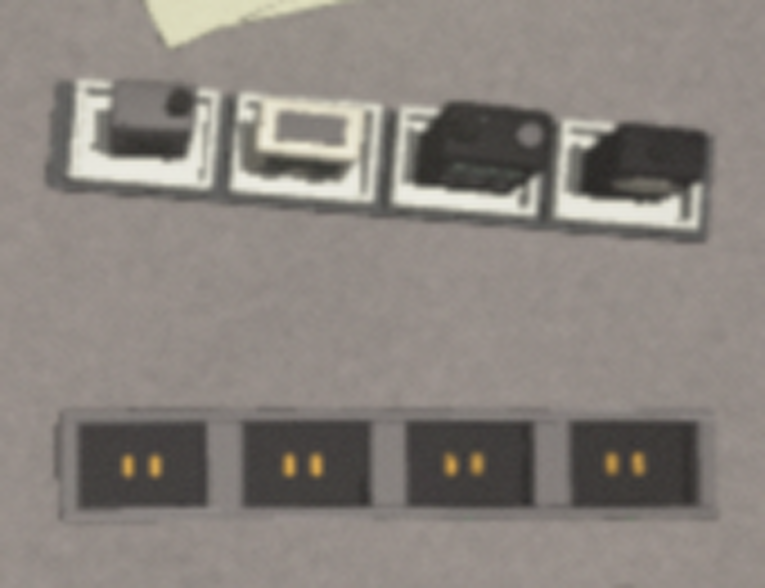

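View pics/side0z.png

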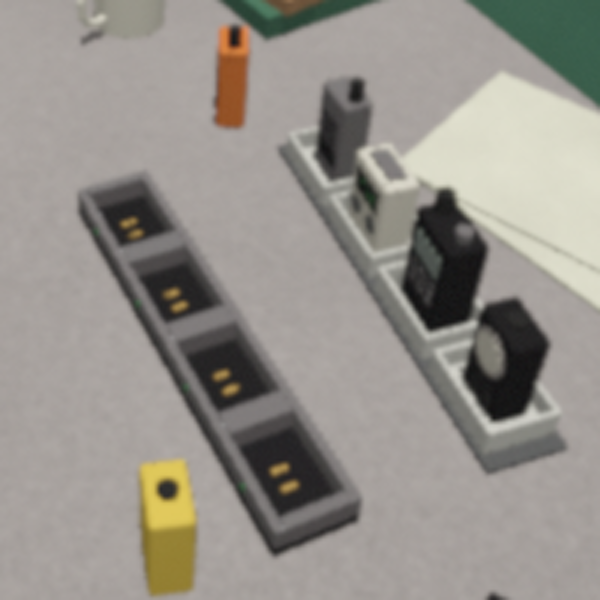

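The pictures confirm the order slim, gas, radio, lamp from left to right, with fronts facing the robot. The orange and yellow look-alikes stand apart on the desk. I'll move to a wrist view above both rows.

```bash
cat >> h.py <<'E'
def rel(targets,hand=None):
    """targets: list of (x,y,z,yaw_deg of tool y axis); prints tool-frame rows from current pose"""
    T=pose();
    for t in targets:
        a=np.radians(t[3]);y=np.array([np.cos(a),np.sin(a),0]);z=np.array([0,0,-1.]);x=np.cross(y,z)
        D=T[:3,:3].T@np.c_[x,y,z]
        rv=np.degrees(R.from_matrix(D).as_rotvec()); p=T[:3,:3].T@(np.array(t[:3])-T[:3,3])
        print(np.round(rv,1).tolist(),np.round(p,4).tolist())
def st():
    s=get_state();M=R.from_quat(s['tcp_rot']).as_matrix();print('t',round(s['time'],2),'p',np.round(s['eef_pos'],4),'yaw',round(np.degrees(np.arctan2(M[1,1],M[0,1])),2),'open',round(s['opening'],3),'q',np.round(s['qpos'],2),'F',np.round(s['contact_force'],1))
E
python3 - <<'E'
from h import *
st();rel([(.54,.04,.33,0)])
E
```

```text
t 1.35 p [0.1537 0.6572 0.2313] yaw 76.84 open 0.998 q [ 1.19  0.29  1.58 -0.    1.28 -0.15] F [0.2 0.4 0.1]
[-0.0, 0.0, 76.8] [-0.5167, -0.5131, -0.0987]
```

Emit:
move_arm:
  plan:
    - [[0,0,6.5,-0.04,-0.04,-0.02,0.085],[0,0,13,-0.08,-0.08,-0.04,0.085],[0,0,19.5,-0.12,-0.12,-0.06,0.085],[0,0,26,-0.16,-0.16,-0.08,0.085],[0,0,32,-0.2,-0.2,-0.1,0.085]]

```text
time: 1.98
eef_pos: [0.3035, 0.4154, 0.3322]
tcp_rot: [0.385, 0.923, 0.0, 0.0]
contact_force: [0.5, 0.6, -0.0]
opening: 0.995
```

```bash
python3 - <<'E'
from h import *
st();rel([(.54,.04,.33,0)])
E
```

```text
t 1.98 p [0.3035 0.4154 0.3322] yaw 44.65 open 0.995 q [ 0.74 -0.14  1.84 -0.    1.43 -0.04] F [ 0.5  0.6 -0. ]
[0.1, -0.0, 44.7] [-0.4332, -0.0956, 0.0022]
```

Emit:
move_arm:
  plan:
    - [[0,0,7.5,-0.058,-0.013,0,0.085],[0,0,15,-0.116,-0.026,0,0.085],[0,0,22,-0.174,-0.039,0,0.085],[0,0,29,-0.232,-0.052,0,0.085],[0,0,35,-0.29,-0.065,0,0.085]]

```text
time: 2.6
eef_pos: [0.4618, 0.1616, 0.3327]
tcp_rot: [0.646, 0.763, 0.001, 0.001]
contact_force: [0.8, 0.8, -0.1]
opening: 0.995
```

```bash
python3 - <<'E'
from h import *
st();rel([(.54,.04,.33,0)])
E
```

```text
t 2.6 p [0.4618 0.1616 0.3327] yaw 9.45 open 0.995 q [ 0.13 -0.2   1.9   0.    1.44 -0.04] F [ 0.8  0.8 -0.1]
[0.1, -0.0, 9.4] [-0.1328, 0.0572, 0.0027]
```

Emit:
move_arm:
  plan:
    - [[0,0,3,-0.045,0.019,0,0.085],[0,0,6,-0.09,0.038,0,0.085],[0,0,9.4,-0.133,0.057,0.003,0.085],[0,0,9.4,-0.133,0.057,0.003,0.085],[0,0,9.4,-0.133,0.057,0.003,0.085]]

```text
time: 3.22
eef_pos: [0.5396, 0.04, 0.3297]
tcp_rot: [0.707, 0.707, 0.001, 0.0]
contact_force: [0.2, 0.2, 0.6]
opening: 0.993
```

```bash
python3 - <<'E'
from h import *
st();T=pose();np.save('T1.npy',T);im=read_camera('wrist');cv2.imwrite('pics/w1.png',im[:,:,::-1])
cv2.imwrite('pics/w1z.png',cv2.resize(im[:,:,::-1],(800,600),interpolation=cv2.INTER_CUBIC))
E
```

```text
t 3.23 p [0.5396 0.04   0.3297] yaw 0.05 open 0.993 q [-0.11 -0.07  1.79  0.    1.42 -0.12] F [0.2 0.2 0.6]
```

View pics/w1z.png

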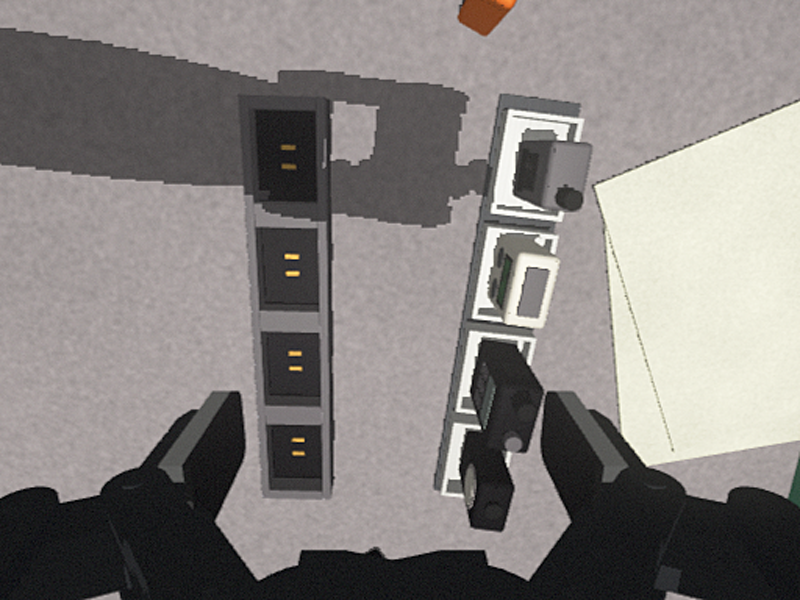

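```bash
python3 - <<'E'
from h import *
T=np.load('T1.npy');im=cv2.imread('pics/w1.png')
hsv=cv2.cvtColor(im,cv2.COLOR_BGR2HSV)
def pins(im,roi):
    x0,y0,x1,y1=roi
    hsv=cv2.cvtColor(im[y0:y1,x0:x1],cv2.COLOR_BGR2HSV)
    m=((hsv[...,0]>10)&(hsv[...,0]<30)&(hsv[...,1]>90)&(hsv[...,2]>60)).astype(np.uint8)
    n,l,s,c=cv2.connectedComponentsWithStats(m)
    return [(c[i]+[x0,y0],s[i][4]) for i in range(1,n) if s[i][4]>2]
for cam,f,roi,TT in [('wrist','w1',(150,60,212,310),T),('top','top0',(250,195,400,225),None),('side','side0',(225,195,320,320),None)]:
    ps=pins(cv2.imread(f'pics/{f}.png'),roi)
    W=np.array([atz(cam,p,.0105,TT) for p,_ in ps]); W=W[np.argsort(-W[:,1])]
    print(cam,len(W)); print(W[:,:2].round(4).tolist())
    if len(W)==8:
        C=W.reshape(4,2,3).mean(1)[:,:2]; yl=np.array([.144,.048,-.048,-.144])
        A=np.polyfit(yl,C,1); print('slope',A[0],'ctr',A[1],'yaw',np.degrees(np.arctan2(-A[0,0],A[0,1])))
E
python3 - <<'E'
import cv2
im=cv2.imread('pics/w1.png')
a=im[55:340,270:390]; cv2.imwrite('pics/w1r.png',cv2.resize(im[55:205,275:390],None,fx=5,fy=4,interpolation=cv2.INTER_CUBIC))
cv2.imwrite('pics/w1s.png',cv2.resize(im[195:345,275:390],None,fx=5,fy=4,interpolation=cv2.INTER_CUBIC))
E
```

```text
wrist 8
[[0.4494, 0.1117], [0.4492, 0.0956], [0.4473, 0.016], [0.4469, -0.0002], [0.4445, -0.0802], [0.445, -0.0962], [0.4425, -0.1767], [0.4422, -0.1925]]
slope [0.02418876 1.0008762 ] ctr [ 0.44588973 -0.04031615] yaw -1.3844309800682566
top 8
[[0.4493, 0.1111], [0.4488, 0.095], [0.4469, 0.0147], [0.4468, -0.0016], [0.444, -0.0819], [0.4444, -0.0969], [0.4423, -0.1776], [0.4422, -0.1929]]
slope [0.02411101 1.00106009] ctr [ 0.44559162 -0.04126733] yaw -1.379729196482795
side 7
[[0.449, 0.1021], [0.4465, 0.0051], [0.4446, -0.0829], [0.4441, -0.0988], [0.3554, -0.1682], [0.4421, -0.1784], [0.4416, -0.1945]]
```

View pics/w1r.png

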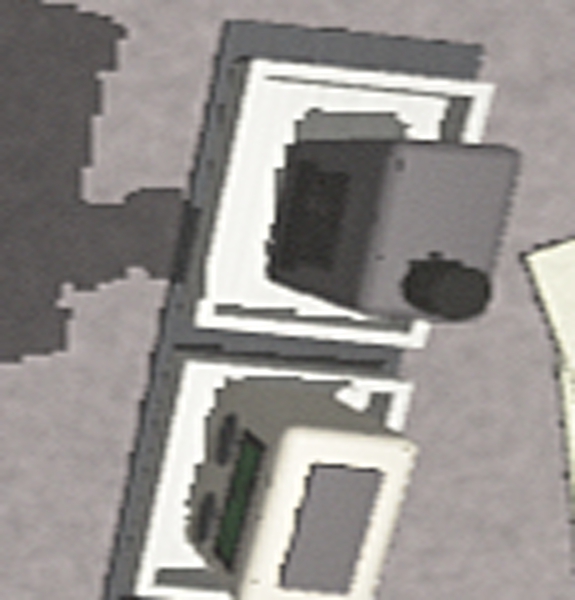

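View pics/w1s.png

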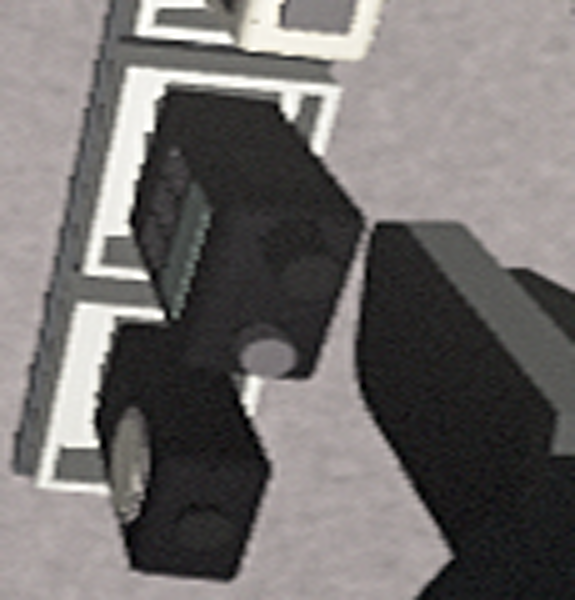

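```bash
python3 - <<'E'
from h import *
T=np.load('T1.npy')
D={'slim':(.106,55,[(383,143),(520,148),(492,318),(360,318)]),
'gas':(.090,55,[(280,428),(415,440),(362,618),(243,610)]),
'radio':(.110,195,[(210,205),(363,217),(312,378),(188,360)]),
'lamp':(.098,195,[(150,466),(270,470),(235,580),(133,570)])}
for k,(z,oy,c) in D.items():
    P=np.array([atz('wrist',(275+(x+.5)/5-.5,oy+(y+.5)/4-.5),z,T)[:2] for x,y in c])
    e=P-np.roll(P,-1,0)
    r=cv2.minAreaRect((P*1000).astype(np.float32))
    print(k,P.mean(0).round(4),np.linalg.norm(e,axis=1).round(3),'back edge yaw',np.degrees(np.arctan2(-(P[1]-P[2])[0],(P[1]-P[2])[1])).round(1),'rect',np.round(r[0],1),np.round(r[1],1),round(r[2],1))
# holder rail: left-front edges of rail at z=.006
P=[atz('wrist',(275+x/5,55+y/4),.006,T)[:2] for x,y in [(227,22)]]+[atz('wrist',(275+x/5,195+y/4),.006,T)[:2] for x,y in [(14,472)]]
d=P[0]-P[1];print(np.round(P,4),np.linalg.norm(d),'rail yaw',np.degrees(np.arctan2(-d[0],d[1])))
st()
E
```

```text
slim [0.6612 0.093 ] [0.029 0.045 0.029 0.046] back edge yaw -1.2 rect [661.2  93. ] [46.4 29.5] 88.9
gas [0.6476 0.0054] [0.033 0.057 0.03  0.058] back edge yaw -7.8 rect [647.6   5.2] [57.6 32.7] 83.7
radio [ 0.6364 -0.0945] [0.038 0.057 0.033 0.054] back edge yaw -8.0 rect [635.1 -94.5] [57.3 37.9] 82.0
lamp [ 0.6265 -0.1902] [0.032 0.046 0.029 0.042] back edge yaw -8.2 rect [ 625.7 -189.4] [45.5 32.4] 81.8
[[ 0.6319  0.1545]
 [ 0.5856 -0.2407]] 0.3979339092505171 rail yaw -6.683575149726682
t 3.27 p [0.5395 0.0405 0.3298] yaw 0.1 open 0.995 q [-0.11 -0.07  1.79  0.    1.42 -0.12] F [-0.3 -0.1  0.5]
```

```bash
python3 - <<'E'
from h import *
rel([(.661,.093,.24,-2)])
E
```

```text
[0.1, -0.1, 2.1] [0.0522, 0.1214, 0.0902]
```

Emit:
move_arm:
  plan:
    - [[0,0,0.7,0.018,0.04,0.03,0.085],[0,0,1.4,0.035,0.08,0.06,0.085],[0,0,2.1,0.052,0.121,0.09,0.085],[0,0,2.1,0.052,0.121,0.09,0.085],[0,0,2.1,0.052,0.121,0.09,0.085]]

```text
time: 3.9
eef_pos: [0.6601, 0.0939, 0.2409]
tcp_rot: [0.719, 0.695, 0.001, 0.0]
contact_force: [0.7, -0.3, 0.7]
opening: 0.995
```

```bash
python3 - <<'E'
from h import *
st();T=pose();np.save('T2.npy',T);im=read_camera('wrist')[:,:,::-1].copy();
cv2.imwrite('pics/w2.png',im)
rel([(.661,.093,.065,-2)])
for z in(.106,):
    a=np.radians(-2);
    for dx,dy in[(-.015,-.024),(.015,-.024),(.015,.024),(-.015,.024)]:
        p=proj('wrist',[.661+dx*np.cos(a)-dy*np.sin(a),.093+dx*np.sin(a)+dy*np.cos(a),z],T);cv2.circle(im,tuple(int(v) for v in np.round(p)),2,(0,0,255),-1)
cv2.imwrite('pics/w2o.png',im)
E
```

```text
t 3.9 p [0.6601 0.0939 0.2409] yaw -1.89 open 0.995 q [-0.01  0.26  1.59  0.    1.29  0.02] F [ 0.7 -0.3  0.7]
[0.3, -0.1, 0.1] [-0.0006, -0.0002, 0.1773]
```

View pics/w2o.png

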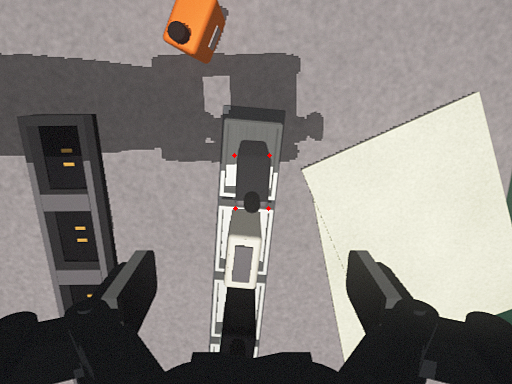

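Emit:
move_arm:
  plan:
    - [[0,0,0,0,0,0.04,0.085],[0,0,0,0,0,0.09,0.085],[0,0,0,0,0,0.135,0.085],[0,0,0,0,0,0.176,0.085],[0,0,0,0,0,0.176,0.085]]

```text
time: 4.58
eef_pos: [0.6587, 0.0935, 0.0648]
tcp_rot: [0.719, 0.695, 0.0, -0.0]
contact_force: [-0.4, -0.1, 0.3]
opening: 1.0
```

Emit:
move_arm:
  plan:
    - [[0,0,0,0,0,0,0.06],[0,0,0,0,0,0,0.04],[0,0,0,0,0,0,0.02],[0,0,0,0,0,0,0.015],[0,0,0,0,0,0,0.015]]
  force: 30

```text
time: 5.2
eef_pos: [0.6602, 0.0935, 0.0671]
tcp_rot: [0.719, 0.695, 0.002, 0.001]
contact_force: [0.2, 0.1, 6.4]
opening: 0.357
```

```bash
python3 - <<'E'
from h import *
st();cv2.imwrite('pics/w3.png',read_camera('wrist')[:,:,::-1])
E
```

```text
t 5.2 p [0.6602 0.0935 0.0671] yaw -1.93 open 0.357 q [-0.01  0.44  1.7   0.    1.    0.02] F [0.2 0.1 6.4]
```

View pics/w3.png

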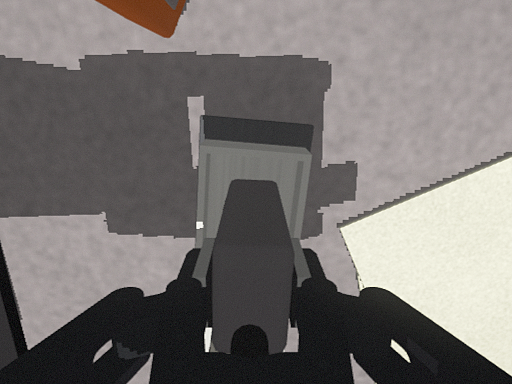

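```bash
python3 - <<'E'
from h import *
T=pose()
for px,z in[((235,180),.010),((277,180),.010)]: print(atz('wrist',px,z,T), (np.linalg.inv(T)@np.append(atz('wrist',px,z,T),1)).round(4))
im=cv2.imread('pics/w3.png')[160:384,180:330];cv2.imwrite('pics/w3z.png',cv2.resize(cv2.convertScaleAbs(im,alpha=2.5),None,fx=4,fy=2.6))
E
```

```text
[0.65099179 0.11553288 0.01      ] [ 0.0217 -0.0102  0.0571  1.    ]
[0.67756393 0.11463995 0.01      ] [0.0217 0.0164 0.0572 1.    ]
```

View pics/w3z.png

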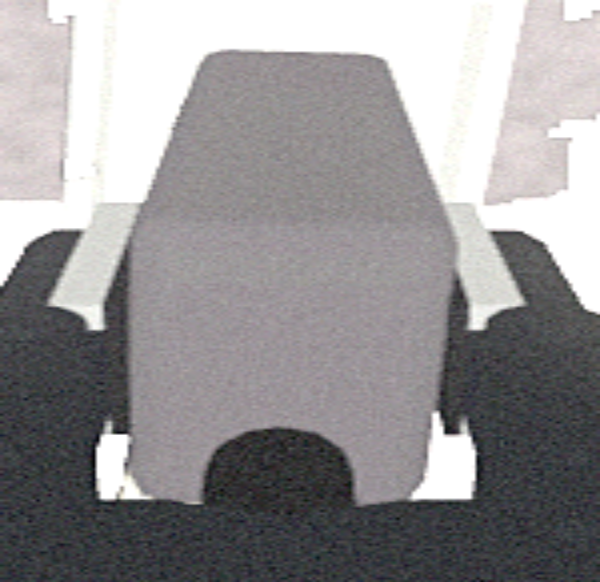

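Emit:
move_arm:
  plan:
    - [[0,0,0,0,0,-0.025,0.015],[0,0,0,0,0,-0.06,0.015],[0,0,0,0,0,-0.1,0.015],[0,0,0,0,0,-0.14,0.015],[0,0,0,0,0,-0.15,0.015]]

```text
time: 5.88
eef_pos: [0.661, 0.0934, 0.2203]
tcp_rot: [0.719, 0.695, 0.003, 0.003]
contact_force: [-0.4, 0.1, -1.5]
opening: 0.35
```

```bash
python3 - <<'E'
from h import *
st();rel([(.442,-.184,.215,-1.4)])
E
```

```text
t 5.88 p [0.661  0.0934 0.2203] yaw -1.92 open 0.35 q [-0.01  0.27  1.61  0.    1.25  0.02] F [-0.4  0.1 -1.5]
[0.5, -0.1, -0.5] [-0.2846, -0.2096, 0.0032]
```

Emit:
move_arm:
  plan:
    - [[0.1,0,-0.1,-0.025,-0.018,0,0.015],[0.2,0,-0.2,-0.065,-0.048,0,0.015],[0.3,0,-0.3,-0.108,-0.08,0,0.015],[0.4,0,-0.4,-0.152,-0.112,0,0.015],[0.5,0,-0.5,-0.195,-0.144,0,0.015]]

```text
time: 6.5
eef_pos: [0.5083, -0.0974, 0.2164]
tcp_rot: [0.716, 0.698, -0.0, -0.002]
contact_force: [-0.2, -1.0, -1.6]
opening: 0.355
```

```bash
python3 - <<'E'
from h import *
st();rel([(.442,-.184,.215,-1.4)])
E
```

```text
t 6.5 p [ 0.5083 -0.0974  0.2164] yaw -1.4 open 0.355 q [-0.39 -0.05  1.97  0.    1.22 -0.36] F [-0.2 -1.  -1.6]
[-0.2, -0.1, 0.0] [-0.0882, -0.0641, 0.0014]
```

Emit:
move_arm:
  plan:
    - [[0,0,0,-0.036,-0.026,0,0.015],[0,0,0,-0.068,-0.049,0,0.015],[0,0,0,-0.088,-0.064,0.001,0.015],[0,0,0,-0.088,-0.064,0.001,0.015],[0,0,0,-0.088,-0.064,0.001,0.015]]

```text
time: 7.12
eef_pos: [0.4419, -0.1831, 0.2142]
tcp_rot: [0.716, 0.698, -0.0, -0.003]
contact_force: [0.3, 0.8, -1.4]
opening: 0.352
```

```bash
python3 - <<'E'
from h import *
st();rel([(.442,-.184,.068,-1.4)]);cv2.imwrite('pics/w4.png',read_camera('wrist')[:,:,::-1])
E
```

```text
t 7.12 p [ 0.4419 -0.1831  0.2142] yaw -1.4 open 0.352 q [-0.61 -0.14  2.06  0.    1.23 -0.58] F [ 0.3  0.8 -1.4]
[-0.3, -0.2, -0.0] [-0.0014, 0.0009, 0.1462]
```

View pics/w4.png

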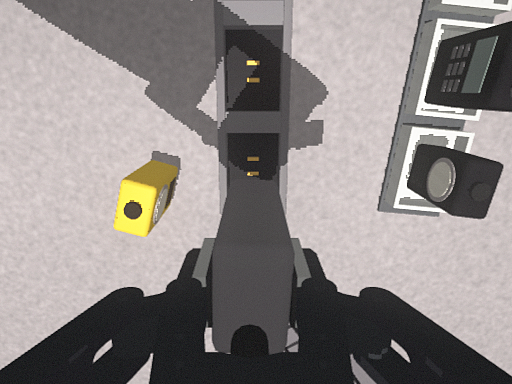

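Emit:
move_arm:
  plan:
    - [[-0.3,-0.2,0,-0.001,0.001,0.04,0.015],[-0.3,-0.2,0,-0.001,0.001,0.085,0.015],[-0.3,-0.2,0,-0.001,0.001,0.115,0.015],[-0.3,-0.2,0,-0.001,0.001,0.133,0.015],[-0.3,-0.2,0,-0.001,0.001,0.14,0.015]]

```text
time: 7.8
eef_pos: [0.4422, -0.1822, 0.073]
tcp_rot: [0.715, 0.699, -0.0, -0.001]
contact_force: [-0.1, 1.1, -2.0]
opening: 0.35
```

```bash
python3 - <<'E'
from h import *
st();rel([(.442,-.184,.067,-1.4)]);cv2.imwrite('pics/w5.png',read_camera('wrist')[:,:,::-1]);cv2.imwrite('pics/s5.png',cv2.resize(read_camera('side')[180:330,200:360,::-1],None,fx=4,fy=4))
E
```

```text
t 7.8 p [ 0.4422 -0.1822  0.073 ] yaw -1.27 open 0.35 q [-0.6   0.05  2.16  0.    0.93 -0.58] F [-0.1  1.1 -2. ]
[-0.1, -0.1, 0.1] [-0.0018, -0.0002, 0.006]
```

View pics/w5.png

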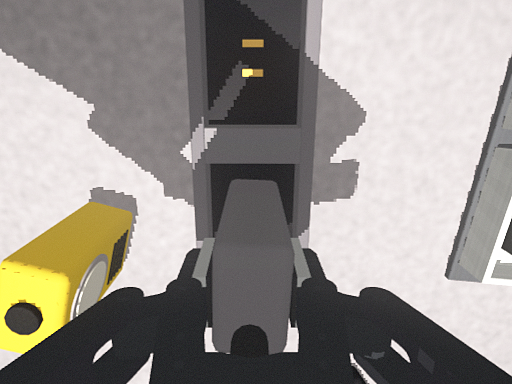

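View pics/s5.png

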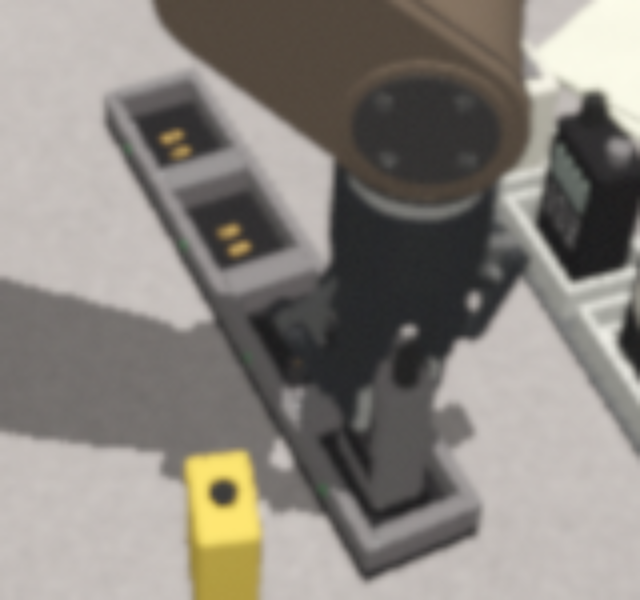

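The radio is inside the right-hand bay with clearance on all sides, so I'll lower it to the floor.

Emit:
move_arm:
  plan:
    - [[0,0,0,-0.001,0,0.002,0.015],[0,0,0,-0.001,0,0.004,0.015],[0,0,0,-0.001,0,0.006,0.015],[0,0,0,-0.001,0,0.007,0.015],[0,0,0,-0.001,0,0.007,0.015]]

```text
time: 8.52
eef_pos: [0.4426, -0.1839, 0.0671]
tcp_rot: [0.715, 0.699, 0.0, -0.0]
contact_force: [0.3, -0.5, -0.9]
opening: 0.351
```

Emit:
move_arm:
  plan:
    - [[0,0,0,0,0,0.001,0.015],[0,0,0,0,0,0.002,0.015],[0,0,0,0,0,0.003,0.015],[0,0,0,0,0,0.003,0.015],[0,0,0,0,0,0.003,0.015]]

```text
time: 9.15
eef_pos: [0.4433, -0.1841, 0.0669]
tcp_rot: [0.715, 0.699, 0.0, -0.001]
contact_force: [-5.2, 4.1, 14.0]
opening: 0.354
```

Contact at 14 N, so it is on the floor. I'll release it gently.

Emit:
move_arm:
  plan:
    - [[0,0,0,0,0,-0.001,0.034],[0,0,0,0,0,-0.001,0.04],[0,0,0,0,0,-0.001,0.05],[0,0,0,0,0,-0.001,0.056],[0,0,0,0,0,-0.001,0.056]]

```text
time: 9.78
eef_pos: [0.4431, -0.184, 0.0676]
tcp_rot: [0.715, 0.699, 0.0, -0.001]
contact_force: [-0.5, 0.2, 0.2]
opening: 0.659
```

Emit:
move_arm:
  plan:
    - [[0,0,0,0,0,-0.03,0.056],[0,0,0,0,0,-0.07,0.056],[0,0,0,0,0,-0.11,0.06],[0,0,0,0,0,-0.15,0.07],[0,0,0,0,0,-0.18,0.085]]

```text
time: 10.4
eef_pos: [0.4436, -0.1844, 0.2496]
tcp_rot: [0.715, 0.699, 0.0, 0.0]
contact_force: [1.0, -0.6, 1.1]
opening: 0.989
```

```bash
python3 - <<'E'
from h import *
st();cv2.imwrite('pics/w6.png',read_camera('wrist')[:,:,::-1])
rel([(.648,.005,.24,-7.5)])
E
```

```text
t 10.4 p [ 0.4436 -0.1844  0.2496] yaw -1.32 open 0.989 q [-0.61 -0.17  2.02  0.    1.29 -0.58] F [ 1.  -0.6  1.1]
[0.4, 0.2, 6.2] [0.1952, 0.1982, 0.0145]
```

View pics/w6.png

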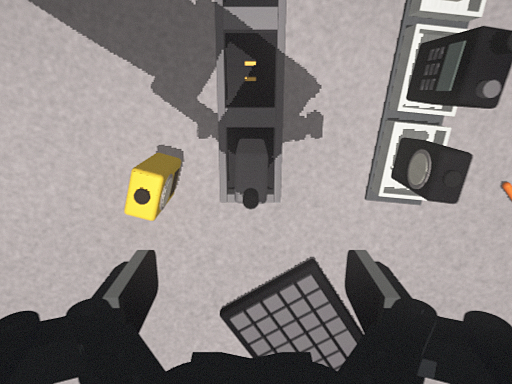

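The slim radio stands upright in the right-hand bay at about (250,165). The gas alarm is next, going to bay y=-0.048.

Emit:
move_arm:
  plan:
    - [[0.1,0,1.5,0.035,0.036,0,0.085],[0.2,0.1,3,0.075,0.076,0.004,0.085],[0.3,0.1,4.5,0.115,0.116,0.008,0.085],[0.4,0.2,6.2,0.155,0.157,0.012,0.085],[0.4,0.2,6.2,0.195,0.198,0.015,0.085]]

```text
time: 11.08
eef_pos: [0.6488, 0.0063, 0.2383]
tcp_rot: [0.752, 0.659, -0.0, -0.001]
contact_force: [0.1, 0.0, -0.3]
opening: 0.995
```

```bash
python3 - <<'E'
from h import *
st();T=pose();rel([(.648,.005,.21,-7.5),(.648,.005,.048,-7.5)]);im=read_camera('wrist')[:,:,::-1].copy()
a=np.radians(-7.5)
for dx,dy in[(-.017,-.03),(.017,-.03),(.017,.03),(-.017,.03)]:
    p=proj('wrist',[.648+dx*np.cos(a)-dy*np.sin(a),.005+dx*np.sin(a)+dy*np.cos(a),.09],T);cv2.circle(im,tuple(int(v) for v in np.round(p)),2,(0,0,255),-1)
cv2.imwrite('pics/w7.png',im)
E
```

```text
t 11.07 p [0.6488 0.0063 0.2383] yaw -7.51 open 0.995 q [-0.15  0.23  1.64 -0.    1.28 -0.02] F [ 0.1  0.  -0.3]
[-0.1, 0.0, -0.0] [-0.0014, -0.0006, 0.0283]
[-0.1, 0.0, -0.0] [-0.0014, -0.0004, 0.1903]
```

View pics/w7.png

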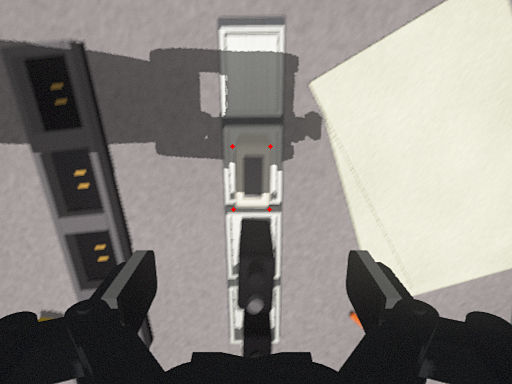

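Emit:
move_arm:
  plan:
    - [[0,0,0,-0.001,0,0.04,0.085],[0,0,0,-0.001,0,0.09,0.085],[0,0,0,-0.001,0,0.14,0.085],[0,0,0,-0.001,0,0.18,0.085],[0,0,0,-0.001,0,0.19,0.085]]

```text
time: 11.75
eef_pos: [0.649, 0.0111, 0.0423]
tcp_rot: [0.751, 0.66, -0.001, -0.004]
contact_force: [-0.3, 0.8, 1.0]
opening: 0.991
```

Emit:
move_arm:
  plan:
    - [[0,0,0,0,0,0,0.06],[0,0,0,0,0,0,0.04],[0,0,0,0,0,0,0.02],[0,0,0,0,0,0,0.018],[0,0,0,0,0,0,0.018]]
  force: 30

```text
time: 12.38
eef_pos: [0.6503, 0.011, 0.0445]
tcp_rot: [0.751, 0.66, 0.0, -0.003]
contact_force: [-1.7, 0.6, 6.2]
opening: 0.394
```

```bash
python3 - <<'E'
from h import *
st();im=read_camera('wrist')[:,:,::-1];cv2.imwrite('pics/w8.png',cv2.convertScaleAbs(im,alpha=1.5))
E
```

```text
t 12.38 p [0.6503 0.011  0.0445] yaw -7.33 open 0.394 q [-0.14  0.44  1.75  0.01  0.96 -0.02] F [-1.7  0.6  6.2]
```

View pics/w8.png

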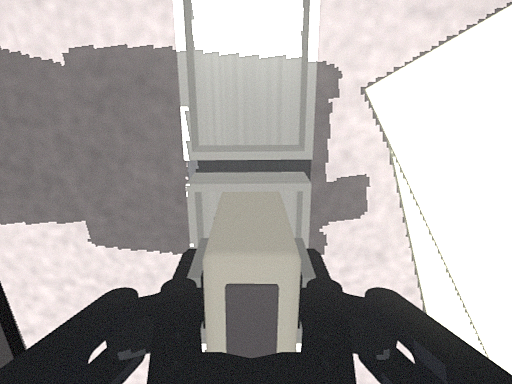

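```bash
python3 - <<'E'
from h import *
T=pose()
for px,z in[((222,192),.010),((284,192),.010),((205,258),.09),((300,258),.09)]: print((np.linalg.inv(T)@np.append(atz('wrist',px,z,T),1)).round(4))
E
```

```text
[ 0.0207 -0.0165  0.0347  1.    ]
[0.0208 0.0187 0.0345 1.    ]
[ 0.0223 -0.0154 -0.0453  1.    ]
[ 0.0224  0.0163 -0.0455  1.    ]
```

Emit:
move_arm:
  plan:
    - [[0,0,0,0,0,-0.025,0.018],[0,0,0,0,0,-0.06,0.018],[0,0,0,0,0,-0.1,0.018],[0,0,0,0,0,-0.14,0.018],[0,0,0,0,0,-0.15,0.018]]

```text
time: 13.05
eef_pos: [0.6524, 0.01, 0.1977]
tcp_rot: [0.751, 0.66, 0.002, -0.001]
contact_force: [-0.1, 0.0, -2.0]
opening: 0.397
```

```bash
python3 - <<'E'
from h import *
C=np.array([.4457,-.041])
for y in(.144,.048,-.048,-.144): print(C+y*np.array([.0241,1]))
st();rel([(.4445,-.089,.195,-1.4)])
E
```

```text
[0.4491704 0.103    ]
[0.4468568 0.007    ]
[ 0.4445432 -0.089    ]
[ 0.4422296 -0.185    ]
t 13.05 p [0.6524 0.01   0.1977] yaw -7.33 open 0.397 q [-0.14  0.26  1.67  0.    1.21 -0.02] F [-0.1  0.  -2. ]
[0.1, -0.2, -5.9] [-0.1247, -0.1935, 0.0019]
```

Emit:
move_arm:
  plan:
    - [[0,0,-1,-0.02,-0.033,0,0.018],[0,0,-2,-0.044,-0.073,0,0.018],[0,0,-3.5,-0.068,-0.113,0,0.018],[0.1,-0.1,-5,-0.092,-0.153,0.001,0.018],[0.1,-0.2,-5.9,-0.11,-0.183,0.001,0.018]]

```text
time: 13.68
eef_pos: [0.454, -0.0757, 0.1935]
tcp_rot: [0.716, 0.698, -0.001, -0.002]
contact_force: [0.4, 0.1, -0.8]
opening: 0.394
```

```bash
python3 - <<'E'
from h import *
st();rel([(.4445,-.081,.15,-1.4)])
E
```

```text
t 13.68 p [ 0.454  -0.0757  0.1935] yaw -1.41 open 0.394 q [-0.39 -0.16  2.12  0.    1.19 -0.36] F [ 0.4  0.1 -0.8]
[-0.2, -0.1, -0.0] [-0.0056, -0.0092, 0.0435]
```

Emit:
move_arm:
  plan:
    - [[-0.1,0,0,-0.003,-0.005,0,0.018],[-0.2,-0.1,0,-0.0056,-0.0092,0.01,0.018],[-0.2,-0.1,0,-0.0056,-0.0092,0.04,0.018],[-0.2,-0.1,0,-0.0056,-0.0092,0.06,0.018],[-0.2,-0.1,0,-0.0056,-0.0092,0.07,0.018]]

```text
time: 14.3
eef_pos: [0.4439, -0.0802, 0.1213]
tcp_rot: [0.716, 0.699, -0.001, -0.002]
contact_force: [0.0, 0.1, -1.6]
opening: 0.396
```

```bash
python3 - <<'E'
from h import *
st();rel([(.4445,-.081,.0445,-1.4)]);cv2.imwrite('pics/w9.png',cv2.convertScaleAbs(read_camera('wrist')[:,:,::-1],alpha=1.3));cv2.imwrite('pics/s9.png',cv2.resize(read_camera('side')[180:330,200:360,::-1],None,fx=4,fy=4))
E
```

```text
t 14.3 p [ 0.4439 -0.0802  0.1213] yaw -1.38 open 0.396 q [-0.4  -0.09  2.2   0.    1.04 -0.38] F [ 0.   0.1 -1.6]
[-0.2, -0.1, 0.0] [-0.0009, 0.0009, 0.0768]
```

View pics/w9.png

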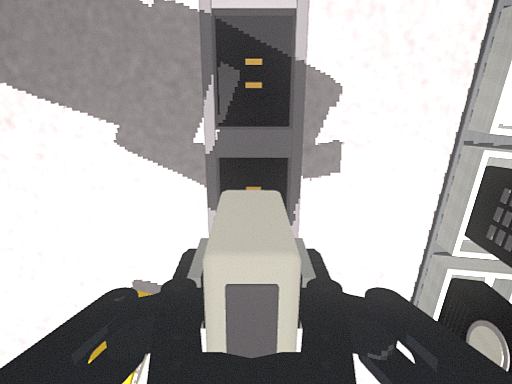

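View pics/s9.png

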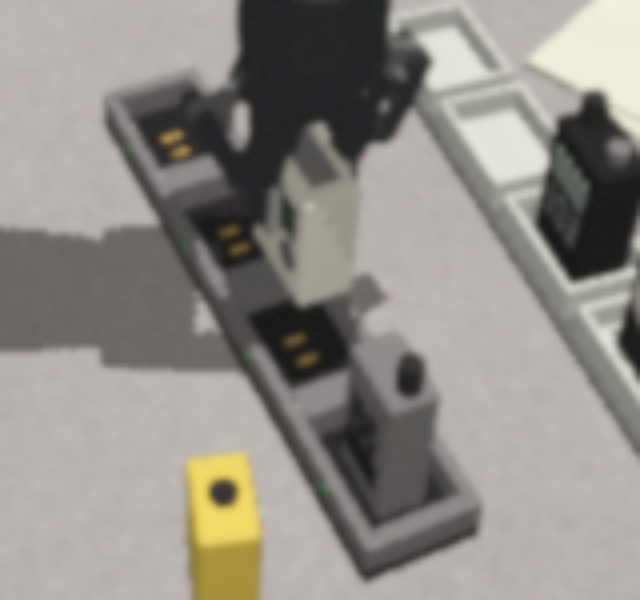

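Emit:
move_arm:
  plan:
    - [[-0.1,0,0,-0.001,0.001,0.03,0.018],[-0.2,-0.1,0,-0.001,0.001,0.05,0.018],[-0.2,-0.1,0,-0.001,0.001,0.062,0.018],[-0.2,-0.1,0,-0.001,0.001,0.07,0.018],[-0.2,-0.1,0,-0.001,0.001,0.073,0.018]]

```text
time: 15.02
eef_pos: [0.445, -0.0814, 0.049]
tcp_rot: [0.716, 0.699, 0.0, 0.0]
contact_force: [0.3, -0.2, -1.5]
opening: 0.388
```

Emit:
move_arm:
  plan:
    - [[0,0,0,0,0,0.001,0.018],[0,0,0,0,0,0.002,0.018],[0,0,0,0,0,0.003,0.018],[0,0,0,0,0,0.004,0.018],[0,0,0,0,0,0.004,0.018]]

```text
time: 15.65
eef_pos: [0.445, -0.0814, 0.045]
tcp_rot: [0.716, 0.699, 0.0, 0.0]
contact_force: [-0.4, -0.7, -0.9]
opening: 0.395
```

Emit:
move_arm:
  plan:
    - [[0,0,0,0,0,0.001,0.018],[0,0,0,0,0,0.002,0.018],[0,0,0,0,0,0.003,0.018],[0,0,0,0,0,0.003,0.018],[0,0,0,0,0,0.003,0.018]]

```text
time: 16.27
eef_pos: [0.4452, -0.0816, 0.0443]
tcp_rot: [0.715, 0.699, -0.001, -0.001]
contact_force: [-7.5, 1.4, 15.8]
opening: 0.394
```

Emit:
move_arm:
  plan:
    - [[0,0,0,0,0,-0.001,0.037],[0,0,0,0,0,-0.001,0.044],[0,0,0,0,0,-0.001,0.052],[0,0,0,0,0,-0.001,0.06],[0,0,0,0,0,-0.001,0.06]]

```text
time: 16.9
eef_pos: [0.4451, -0.0815, 0.0451]
tcp_rot: [0.715, 0.699, -0.001, -0.001]
contact_force: [-0.1, -0.4, -0.3]
opening: 0.704
```

Emit:
move_arm:
  plan:
    - [[0,0,0,0,0,-0.03,0.06],[0,0,0,0,0,-0.07,0.06],[0,0,0,0,0,-0.11,0.06],[0,0,0,0,0,-0.15,0.07],[0,0,0,0,0,-0.195,0.085]]

```text
time: 17.52
eef_pos: [0.445, -0.0813, 0.2409]
tcp_rot: [0.715, 0.699, -0.001, -0.001]
contact_force: [0.3, 0.5, 0.6]
opening: 0.989
```

```bash
python3 - <<'E'
from h import *
st();cv2.imwrite('pics/w10.png',read_camera('wrist')[:,:,::-1])
rel([(.6355,-.0945,.24,-8)])
E
```

```text
t 17.52 p [ 0.445  -0.0813  0.2409] yaw -1.37 open 0.989 q [-0.41 -0.23  2.09 -0.    1.29 -0.38] F [0.3 0.5 0.6]
[0.5, 0.2, 6.6] [-0.0074, 0.1874, 0.01]
```

View pics/w10.png

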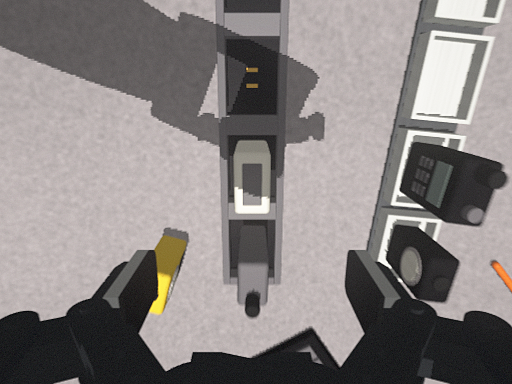

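The gas alarm stands in its bay at about (252,178). Next is the radio.

Emit:
move_arm:
  plan:
    - [[0.1,0,2,-0.002,0.045,0.002,0.085],[0.2,0.1,4,-0.004,0.095,0.005,0.085],[0.4,0.2,6,-0.006,0.145,0.008,0.085],[0.5,0.2,6.6,-0.0074,0.187,0.01,0.085],[0.5,0.2,6.6,-0.0074,0.187,0.01,0.085]]

```text
time: 18.2
eef_pos: [0.6365, -0.0946, 0.2379]
tcp_rot: [0.754, 0.657, -0.001, -0.001]
contact_force: [-0.1, 0.4, 0.2]
opening: 0.997
```

```bash
python3 - <<'E'
from h import *
st();T=pose();rel([(.6355,-.0945,.07,-8)]);im=read_camera('wrist')[:,:,::-1].copy()
a=np.radians(-8)
im=cv2.convertScaleAbs(im,alpha=1.5)
for dx,dy in[(-.018,-.03),(.018,-.03),(.018,.03),(-.018,.03)]:
    p=proj('wrist',[.6355+dx*np.cos(a)-dy*np.sin(a),-.0945+dx*np.sin(a)+dy*np.cos(a),.11],T);cv2.circle(im,tuple(int(v) for v in np.round(p)),2,(0,0,255),-1)
cv2.imwrite('pics/w11.png',im)
E
```

```text
t 18.2 p [ 0.6365 -0.0946  0.2379] yaw -7.92 open 0.997 q [-0.3   0.21  1.65 -0.    1.28 -0.17] F [-0.1  0.4  0.2]
[-0.1, -0.0, 0.1] [-0.0001, -0.0006, 0.1679]
```

View pics/w11.png

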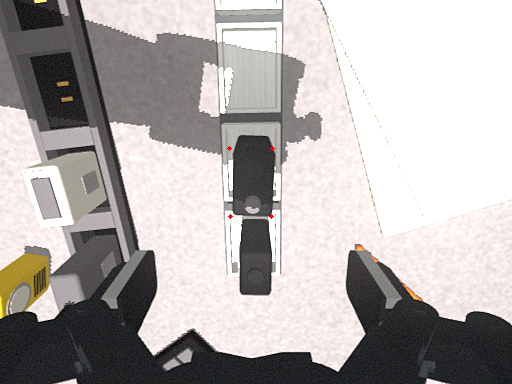

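Emit:
move_arm:
  plan:
    - [[0,0,0,0,0,0.04,0.085],[0,0,0,0,0,0.09,0.085],[0,0,0,0,0,0.13,0.085],[0,0,0,0,0,0.16,0.085],[0,0,0,0,0,0.168,0.085]]

```text
time: 18.88
eef_pos: [0.6322, -0.0937, 0.0682]
tcp_rot: [0.754, 0.657, -0.002, -0.003]
contact_force: [-0.4, -1.0, 1.1]
opening: 0.996
```

Emit:
move_arm:
  plan:
    - [[0,0,0,0,0,0,0.06],[0,0,0,0,0,0,0.04],[0,0,0,0,0,0,0.02],[0,0,0,0,0,0,0.018],[0,0,0,0,0,0,0.018]]
  force: 35

```text
time: 19.5
eef_pos: [0.6338, -0.0943, 0.0703]
tcp_rot: [0.754, 0.656, -0.001, -0.001]
contact_force: [1.4, -1.6, 6.1]
opening: 0.417
```

```bash
python3 - <<'E'
from h import *
st();im=read_camera('wrist')[:,:,::-1];cv2.imwrite('pics/w12.png',cv2.convertScaleAbs(im,alpha=2))
E
```

```text
t 19.5 p [ 0.6338 -0.0943  0.0703] yaw -7.94 open 0.417 q [-0.31  0.38  1.77 -0.    0.99 -0.17] F [ 1.4 -1.6  6.1]
```

View pics/w12.png

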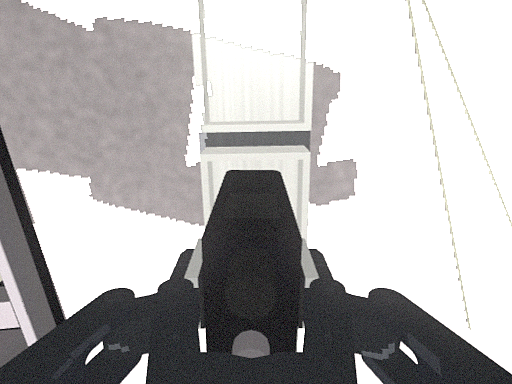

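```bash
python3 - <<'E'
from h import *
T=pose()
for px,z in[((228,171),.010),((278,171),.010)]: print((np.linalg.inv(T)@np.append(atz('wrist',px,z,T),1)).round(4))
E
```

```text
[ 0.0267 -0.0147  0.0604  1.    ]
[0.0268 0.0171 0.0603 1.    ]
```

Emit:
move_arm:
  plan:
    - [[0,0,0,0,0,-0.025,0.018],[0,0,0,0,0,-0.06,0.018],[0,0,0,0,0,-0.1,0.018],[0,0,0,0,0,-0.135,0.018],[0,0,0,0,0,-0.145,0.018]]

```text
time: 20.18
eef_pos: [0.6348, -0.0945, 0.2171]
tcp_rot: [0.754, 0.657, -0.0, -0.0]
contact_force: [0.8, 0.2, -2.4]
opening: 0.418
```

```bash
python3 - <<'E'
from h import *
st();rel([(.4465,.01,.215,-1.4)])
E
```

```text
t 20.18 p [ 0.6348 -0.0945  0.2171] yaw -7.93 open 0.418 q [-0.31  0.23  1.68 -0.    1.24 -0.17] F [ 0.8  0.2 -2.4]
[-0.1, -0.0, -6.5] [0.0775, -0.201, 0.0023]
```

Emit:
move_arm:
  plan:
    - [[0,0,-1,0.012,-0.03,0,0.018],[0,0,-2.5,0.029,-0.075,0,0.018],[0,0,-4,0.046,-0.12,0.001,0.018],[0,0,-5.5,0.063,-0.165,0.002,0.018],[0,0,-6.5,0.075,-0.195,0.002,0.018]]

```text
time: 20.8
eef_pos: [0.4487, 0.008, 0.2123]
tcp_rot: [0.715, 0.699, -0.002, -0.003]
contact_force: [0.5, 0.3, -2.3]
opening: 0.417
```

```bash
python3 - <<'E'
from h import *
st();rel([(.4465,.01,.16,-1.4)])
E
```

```text
t 20.8 p [0.4487 0.008  0.2123] yaw -1.37 open 0.417 q [-0.21 -0.21  2.13  0.    1.23 -0.19] F [ 0.5  0.3 -2.3]
[-0.4, -0.1, 0.0] [0.0019, -0.0019, 0.0523]
```

Emit:
move_arm:
  plan:
    - [[-0.2,0,0,0.002,-0.002,0,0.018],[-0.4,-0.1,0,0.002,-0.002,0.015,0.018],[-0.4,-0.1,0,0.002,-0.002,0.04,0.018],[-0.4,-0.1,0,0.002,-0.002,0.065,0.018],[-0.4,-0.1,0,0.002,-0.002,0.075,0.018]]

```text
time: 21.42
eef_pos: [0.4452, 0.0099, 0.1342]
tcp_rot: [0.716, 0.698, -0.002, -0.002]
contact_force: [0.1, 0.4, -4.1]
opening: 0.418
```

```bash
python3 - <<'E'
from h import *
st();rel([(.4465,.01,.071,-1.4)]);cv2.imwrite('pics/w13.png',cv2.convertScaleAbs(read_camera('wrist')[:,:,::-1],alpha=1.5))
E
```

```text
t 21.43 p [0.4452 0.0099 0.1342] yaw -1.41 open 0.418 q [-0.21 -0.13  2.2  -0.    1.07 -0.18] F [ 0.1  0.4 -4.1]
[-0.3, -0.0, -0.0] [0.0001, 0.0016, 0.0632]
```

View pics/w13.png

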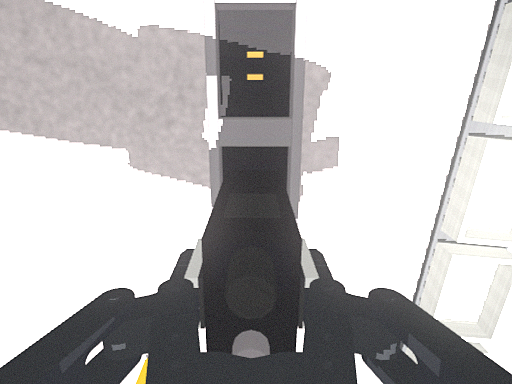

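Emit:
move_arm:
  plan:
    - [[-0.1,0,0,0,0.001,0.025,0.018],[-0.3,0,0,0,0.0016,0.042,0.018],[-0.3,0,0,0,0.0016,0.053,0.018],[-0.3,0,0,0,0.0016,0.059,0.018],[-0.3,0,0,0,0.0016,0.06,0.018]]

```text
time: 22.1
eef_pos: [0.4465, 0.0099, 0.074]
tcp_rot: [0.716, 0.698, 0.0, -0.0]
contact_force: [0.2, -0.1, -2.5]
opening: 0.419
```

Emit:
move_arm:
  plan:
    - [[0,0,0,0,0,0.001,0.018],[0,0,0,0,0,0.002,0.018],[0,0,0,0,0,0.003,0.018],[0,0,0,0,0,0.004,0.018],[0,0,0,0,0,0.004,0.018]]

```text
time: 22.72
eef_pos: [0.4467, 0.0098, 0.0704]
tcp_rot: [0.716, 0.698, 0.0, 0.0]
contact_force: [-1.5, -0.7, 0.4]
opening: 0.416
```

Emit:
move_arm:
  plan:
    - [[0,0,0,0,0,0.001,0.018],[0,0,0,0,0,0.002,0.018],[0,0,0,0,0,0.002,0.018],[0,0,0,0,0,0.002,0.018],[0,0,0,0,0,0.002,0.018]]

```text
time: 23.35
eef_pos: [0.4473, 0.0096, 0.0702]
tcp_rot: [0.716, 0.698, 0.0, 0.0]
contact_force: [-3.5, 0.2, 8.7]
opening: 0.417
```

Emit:
move_arm:
  plan:
    - [[0,0,0,0,0,-0.001,0.039],[0,0,0,0,0,-0.001,0.046],[0,0,0,0,0,-0.001,0.054],[0,0,0,0,0,-0.001,0.062],[0,0,0,0,0,-0.001,0.062]]

```text
time: 23.98
eef_pos: [0.4472, 0.0097, 0.071]
tcp_rot: [0.716, 0.698, -0.0, -0.0]
contact_force: [-1.1, 0.2, -0.1]
opening: 0.727
```

Emit:
move_arm:
  plan:
    - [[0,0,0,0,0,-0.03,0.062],[0,0,0,0,0,-0.07,0.062],[0,0,0,0,0,-0.11,0.062],[0,0,0,0,0,-0.15,0.07],[0,0,0,0,0,-0.17,0.085]]

```text
time: 24.6
eef_pos: [0.4481, 0.0095, 0.2438]
tcp_rot: [0.716, 0.698, 0.001, 0.002]
contact_force: [-0.6, 0.5, -0.5]
opening: 0.989
```

```bash
python3 - <<'E'
from h import *
st();cv2.imwrite('pics/w14.png',cv2.convertScaleAbs(read_camera('wrist')[:,:,::-1],alpha=1.4))
rel([(.626,-.190,.24,-8)])
E
```

```text
t 24.6 p [0.4481 0.0095 0.2438] yaw -1.41 open 0.989 q [-0.21 -0.25  2.1   0.    1.29 -0.18] F [-0.6  0.5 -0.5]
[0.4, 0.0, 6.6] [-0.1949, 0.1816, 0.0075]
```

View pics/w14.png

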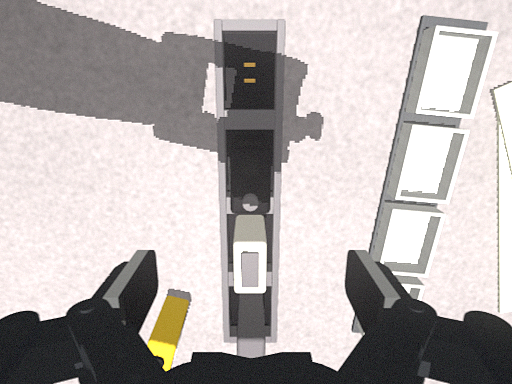

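The radio is in its bay. Last is the lamp.

Emit:
move_arm:
  plan:
    - [[0.1,0,1.5,-0.035,0.033,0.001,0.085],[0.2,0,3,-0.075,0.07,0.003,0.085],[0.3,0,4.5,-0.115,0.107,0.005,0.085],[0.4,0,6,-0.155,0.144,0.006,0.085],[0.4,0,6.6,-0.195,0.1816,0.0075,0.085]]

```text
time: 25.28
eef_pos: [0.6268, -0.1914, 0.2385]
tcp_rot: [0.755, 0.656, -0.0, -0.0]
contact_force: [0.2, 0.7, 0.0]
opening: 0.992
```

```bash
python3 - <<'E'
from h import *
st();T=pose();rel([(.626,-.190,.058,-8)]);im=read_camera('wrist')[:,:,::-1].copy()
a=np.radians(-8)
im=cv2.convertScaleAbs(im,alpha=1.5)
for dx,dy in[(-.016,-.025),(.016,-.025),(.016,.025),(-.016,.025)]:
    p=proj('wrist',[.626+dx*np.cos(a)-dy*np.sin(a),-.190+dx*np.sin(a)+dy*np.cos(a),.098],T);cv2.circle(im,tuple(int(v) for v in np.round(p)),2,(0,0,255),-1)
cv2.imwrite('pics/w15.png',im)
E
```

```text
t 25.27 p [ 0.6268 -0.1914  0.2385] yaw -8.03 open 0.992 q [-0.45  0.24  1.62 -0.    1.28 -0.31] F [0.2 0.7 0. ]
[-0.1, 0.0, -0.0] [0.0013, -0.0008, 0.1805]
```

View pics/w15.png

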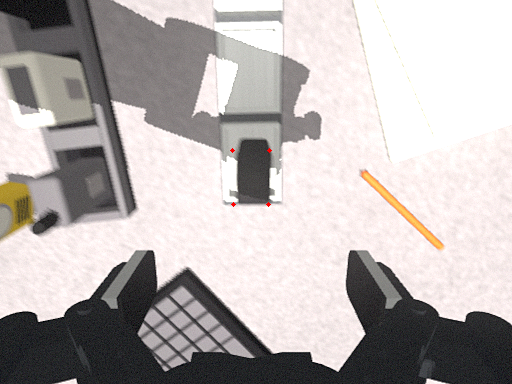

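Emit:
move_arm:
  plan:
    - [[0,0,0,0.001,0.002,0.04,0.085],[0,0,0,0.001,0.002,0.09,0.085],[0,0,0,0.001,0.002,0.135,0.085],[0,0,0,0.001,0.002,0.17,0.085],[0,0,0,0.001,0.002,0.179,0.085]]

```text
time: 25.95
eef_pos: [0.6292, -0.1952, 0.0533]
tcp_rot: [0.756, 0.655, -0.002, -0.002]
contact_force: [0.3, -0.5, 0.0]
opening: 0.995
```

Emit:
move_arm:
  plan:
    - [[0,0,0,0,0,0,0.06],[0,0,0,0,0,0,0.04],[0,0,0,0,0,0,0.02],[0,0,0,0,0,0,0.016],[0,0,0,0,0,0,0.016]]
  force: 30

```text
time: 26.58
eef_pos: [0.63, -0.1956, 0.0549]
tcp_rot: [0.756, 0.655, -0.002, -0.001]
contact_force: [-1.3, 0.7, 5.2]
opening: 0.369
```

```bash
python3 - <<'E'
from h import *
st();im=read_camera('wrist')[:,:,::-1];cv2.imwrite('pics/w16.png',cv2.convertScaleAbs(im,alpha=2))
E
```

```text
t 26.57 p [ 0.63   -0.1956  0.0549] yaw -8.22 open 0.369 q [-0.45  0.44  1.72 -0.    0.98 -0.31] F [-1.3  0.7  5.2]
```

View pics/w16.png

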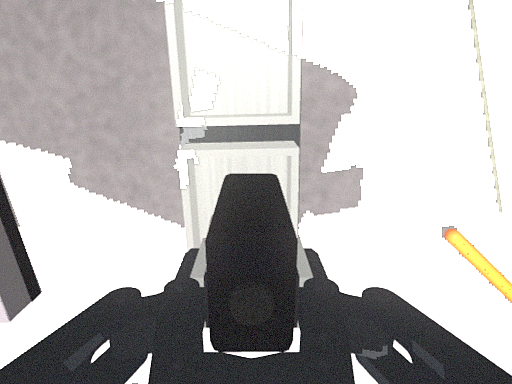

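```bash
python3 - <<'E'
from h import *
T=pose()
for px,z in[((226,174),.010),((278,174),.010)]: print((np.linalg.inv(T)@np.append(atz('wrist',px,z,T),1)).round(4))
E
```

```text
[ 0.0286 -0.0149  0.0449  1.    ]
[0.0287 0.0159 0.0448 1.    ]
```

Emit:
move_arm:
  plan:
    - [[0,0,0,0,0,-0.025,0.016],[0,0,0,0,0,-0.06,0.016],[0,0,0,0,0,-0.1,0.016],[0,0,0,0,0,-0.14,0.016],[0,0,0,0,0,-0.155,0.016]]

```text
time: 27.25
eef_pos: [0.6315, -0.1958, 0.2123]
tcp_rot: [0.756, 0.655, -0.001, 0.001]
contact_force: [-0.0, -0.4, -1.7]
opening: 0.367
```

```bash
python3 - <<'E'
from h import *
st();rel([(.4487,.102,.215,-1.4)])
E
```

```text
t 27.25 p [ 0.6315 -0.1958  0.2123] yaw -8.22 open 0.367 q [-0.45  0.27  1.63 -0.    1.24 -0.31] F [-0.  -0.4 -1.7]
[-0.0, 0.2, -6.8] [0.2686, -0.2235, -0.0035]
```

Emit:
move_arm:
  plan:
    - [[0,0,-0.5,0.025,-0.021,0,0.016],[0,0,-1.5,0.06,-0.05,0,0.016],[0,0,-2.5,0.1,-0.084,-0.002,0.016],[0,0.1,-4,0.14,-0.118,-0.003,0.016],[0,0.2,-5.5,0.18,-0.151,-0.003,0.016]]

```text
time: 27.88
eef_pos: [0.5058, 0.0054, 0.2128]
tcp_rot: [0.724, 0.69, -0.001, -0.002]
contact_force: [-0.0, 0.6, -0.5]
opening: 0.369
```

```bash
python3 - <<'E'
from h import *
st();rel([(.4487,.0995,.21,-1.4)])
E
```

```text
t 27.88 p [0.5058 0.0054 0.2128] yaw -2.7 open 0.369 q [-0.19 -0.07  2.    0.    1.22 -0.14] F [-0.   0.6 -0.5]
[-0.2, -0.1, -1.3] [0.0913, -0.0614, 0.0031]
```

Emit:
move_arm:
  plan:
    - [[-0.1,0,-0.5,0.035,-0.024,0,0.016],[-0.2,-0.1,-1,0.07,-0.047,0,0.016],[-0.2,-0.1,-1.3,0.091,-0.061,0.003,0.016],[-0.2,-0.1,-1.3,0.091,-0.061,0.003,0.016],[-0.2,-0.1,-1.3,0.091,-0.061,0.04,0.016]]

```text
time: 28.5
eef_pos: [0.4516, 0.0989, 0.1751]
tcp_rot: [0.716, 0.699, 0.003, 0.003]
contact_force: [0.0, -0.6, -1.8]
opening: 0.375
```

```bash
python3 - <<'E'
from h import *
st();rel([(.4487,.0995,.055,-1.4)]);cv2.imwrite('pics/w17.png',cv2.convertScaleAbs(read_camera('wrist')[:,:,::-1],alpha=1.5));cv2.imwrite('pics/s17.png',cv2.resize(read_camera('side')[160:330,200:360,::-1],None,fx=4,fy=3.5))
E
```

```text
t 28.5 p [0.4516 0.0989 0.1751] yaw -1.37 open 0.375 q [-0.   -0.15  2.14 -0.    1.14  0.02] F [ 0.  -0.6 -1.8]
[0.5, 0.0, 0.0] [0.0007, -0.0038, 0.1201]
```

View pics/w17.png

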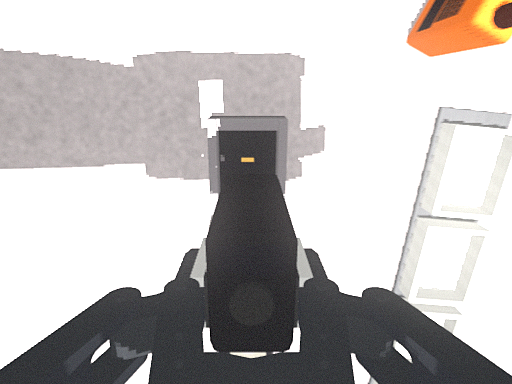

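View pics/s17.png

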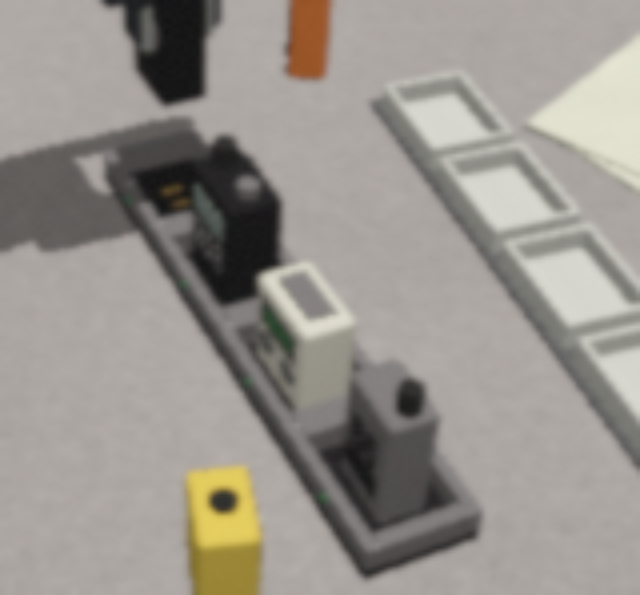

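Emit:
move_arm:
  plan:
    - [[0.2,0,0,0.001,-0.002,0.02,0.016],[0.5,0,0,0.001,-0.004,0.055,0.016],[0.5,0,0,0.001,-0.004,0.085,0.016],[0.5,0,0,0.001,-0.004,0.105,0.016],[0.5,0,0,0.001,-0.004,0.113,0.016]]

```text
time: 29.22
eef_pos: [0.4407, 0.0989, 0.0549]
tcp_rot: [0.716, 0.698, -0.008, -0.007]
contact_force: [-15.2, 0.1, 42.1]
opening: 0.374
```

```bash
python3 - <<'E'
from h import *
st();rel([(.4487,.0995,.055,-1.4)])
E
```

```text
t 29.23 p [0.4407 0.0989 0.0549] yaw -1.49 open 0.374 q [-0.    0.04  2.22 -0.    0.91  0.02] F [-15.2   0.1  42.1]
[-1.2, 0.1, -0.1] [0.0008, 0.008, -0.0003]
```

It overshot and is pressing on the floor at 42 N, 8 mm off in x. I'll lift slightly and correct.

Emit:
move_arm:
  plan:
    - [[-0.4,0,0,0,0.001,-0.003,0.016],[-0.8,0,0,0,0.003,-0.006,0.016],[-1.2,0,0,0.001,0.006,-0.006,0.016],[-1.2,0,0,0.001,0.008,-0.006,0.016],[-1.2,0,0,0.001,0.008,-0.006,0.016]]

```text
time: 29.85
eef_pos: [0.449, 0.0997, 0.0608]
tcp_rot: [0.716, 0.698, -0.0, 0.0]
contact_force: [0.1, 0.8, -1.3]
opening: 0.37
```

```bash
python3 - <<'E'
from h import *
st();rel([(.4487,.0995,.055,-1.4)]);cv2.imwrite('pics/w18.png',cv2.convertScaleAbs(read_camera('wrist')[:,:,::-1],alpha=2))
E
```

```text
t 29.85 p [0.449  0.0997 0.0608] yaw -1.48 open 0.37 q [-0.    0.03  2.21 -0.    0.9   0.02] F [ 0.1  0.8 -1.3]
[0.0, 0.1, -0.1] [-0.0002, -0.0003, 0.0058]
```

View pics/w18.png

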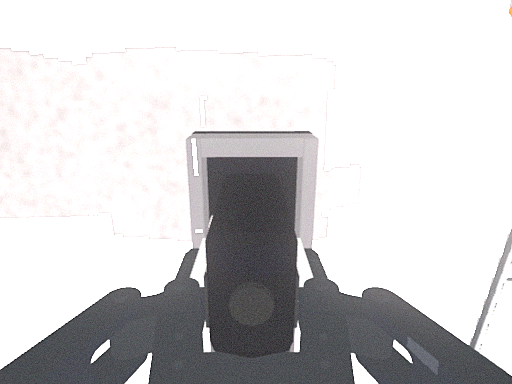

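Now it is well centred in the bay, so I'll lower it slowly.

Emit:
move_arm:
  plan:
    - [[0,0,0,0,0,0.001,0.016],[0,0,0,0,0,0.003,0.016],[0,0,0,0,0,0.004,0.016],[0,0,0,0,0,0.005,0.016],[0,0,0,0,0,0.005,0.016]]

```text
time: 30.52
eef_pos: [0.4487, 0.0997, 0.0556]
tcp_rot: [0.716, 0.698, -0.001, 0.0]
contact_force: [0.3, 0.0, -1.9]
opening: 0.373
```

Emit:
move_arm:
  plan:
    - [[0,0,0,0,0,0.001,0.016],[0,0,0,0,0,0.002,0.016],[0,0,0,0,0,0.002,0.016],[0,0,0,0,0,0.002,0.016],[0,0,0,0,0,0.002,0.016]]

```text
time: 31.15
eef_pos: [0.449, 0.0998, 0.0548]
tcp_rot: [0.716, 0.698, -0.001, 0.0]
contact_force: [-3.3, 0.0, 6.0]
opening: 0.373
```

Emit:
move_arm:
  plan:
    - [[0,0,0,0,0,0,0.035],[0,0,0,0,0,0,0.042],[0,0,0,0,0,0,0.05],[0,0,0,0,0,0,0.058],[0,0,0,0,0,0,0.058]]

```text
time: 31.78
eef_pos: [0.4489, 0.0998, 0.0547]
tcp_rot: [0.716, 0.698, -0.001, 0.0]
contact_force: [-0.7, -0.4, 0.3]
opening: 0.676
```

Emit:
move_arm:
  plan:
    - [[0,0,0,0,0,-0.03,0.058],[0,0,0,0,0,-0.07,0.058],[0,0,0,0,0,-0.11,0.058],[0,0,0,0,0,-0.16,0.07],[0,0,0,0,0,-0.21,0.085]]

```text
time: 32.4
eef_pos: [0.4488, 0.1, 0.266]
tcp_rot: [0.716, 0.698, -0.001, -0.0]
contact_force: [0.8, 0.8, -0.4]
opening: 0.988
```

Emit:
move_arm:
  plan:
    - [[0,0,0,0,0.05,-0.01,0.085],[0,0,0,0,0.1,-0.02,0.085],[0,0,0,0,0.13,-0.03,0.085],[0,0,0,0,0.13,-0.03,0.085],[0,0,0,0,0.13,-0.03,0.085]]

```text
time: 33.02
eef_pos: [0.5778, 0.0968, 0.295]
tcp_rot: [0.716, 0.698, -0.002, -0.001]
contact_force: [-0.2, -0.5, 1.2]
opening: 0.995
```

```bash
python3 - <<'E'
from h import *
st();T=pose();np.save('Tf.npy',T)
W=read_camera('wrist')[:,:,::-1].copy();S=read_camera('side')[:,:,::-1].copy()
tp=read_camera('top')[:,:,::-1].copy()
r=pinpoint('top','mug');print('mug',[(x['centre'],x['p']) for x in r[:2]])
th=np.radians(-1.38)
for k,yl,H,w in[('slim',-.144,.096,(.015,.024)),('gas',-.048,.08,(.017,.03)),('radio',.048,.1,(.018,.03)),('lamp',.144,.088,(.016,.025))]:
    for sx,sy in[(-1,-1),(1,-1),(1,1),(-1,1)]:
        lx=sx*w[0];ly=yl+sy*w[1];P=[.4457+lx*np.cos(th)-ly*np.sin(th),-.041+lx*np.sin(th)+ly*np.cos(th),.01+H]
        for im,c,TT in[(W,'wrist',T),(S,'side',None),(tp,'top',None)]:
            cv2.circle(im,tuple(int(v) for v in np.round(proj(c,P,TT))),1,(0,0,255),-1)
cv2.imwrite('pics/wf.png',cv2.resize(cv2.convertScaleAbs(W,alpha=1.5),(800,600)));cv2.imwrite('pics/sf.png',cv2.resize(cv2.convertScaleAbs(S[160:330,200:360],alpha=1.5),None,fx=4.5,fy=3.5));cv2.imwrite('pics/tf.png',cv2.resize(cv2.convertScaleAbs(tp[90:240,120:410],alpha=1.3),None,fx=2.7,fy=3))
E
```

```text
t 33.02 p [0.5778 0.0968 0.295 ] yaw -1.47 open 0.995 q [-0.01  0.05  1.73 -0.    1.37  0.02] F [-0.2 -0.5  1.2]
mug [([147.2, 160.9], 0.58)]
```

View pics/wf.png

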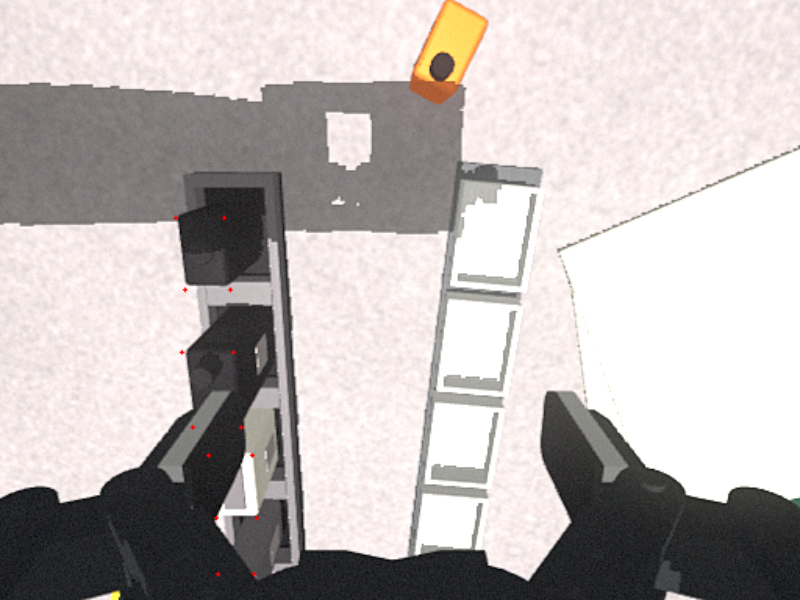

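View pics/sf.png

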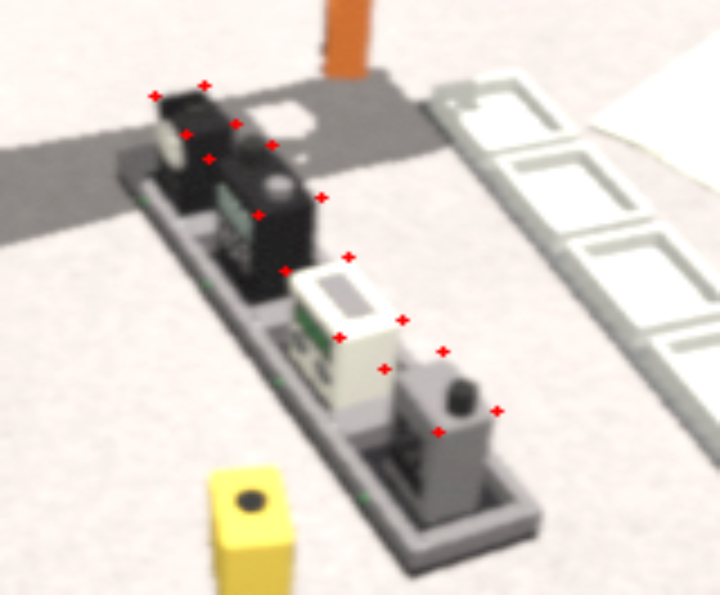

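View pics/tf.png

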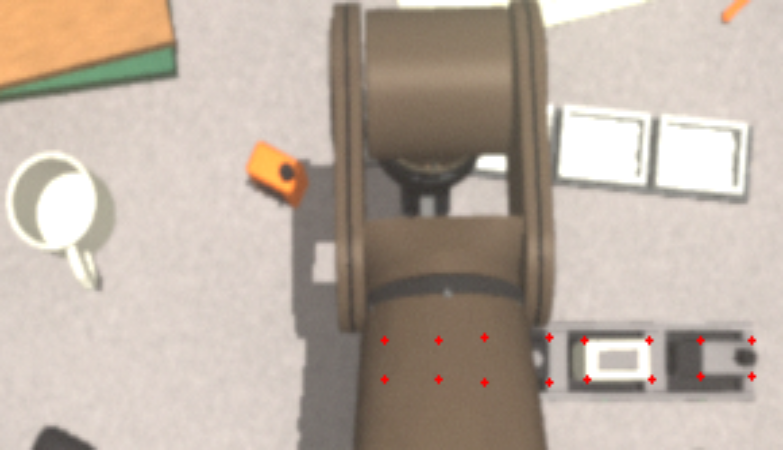

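Emit:
move_arm:
  plan:
    - [[0,0,0,0.05,0,-0.005,0.085],[0,0,0,0.1,0,-0.01,0.085],[0,0,0,0.15,0,-0.02,0.085],[0,0,0,0.2,0,-0.02,0.085],[0,0,0,0.2,0,-0.02,0.085]]

```text
time: 33.85
eef_pos: [0.5817, 0.2998, 0.3152]
tcp_rot: [0.714, 0.7, -0.001, -0.0]
contact_force: [-0.8, 0.0, -0.5]
opening: 0.996
```

```bash
python3 - <<'E'
from h import *
st()
tp=read_camera('top')[:,:,::-1].copy()
th=np.radians(-1.38)
for k,yl,H,w in[('slim',-.144,.096,(.015,.024)),('gas',-.048,.08,(.017,.03)),('radio',.048,.1,(.018,.03)),('lamp',.144,.088,(.016,.025))]:
    for sx,sy in[(-1,-1),(1,-1),(1,1),(-1,1)]:
        lx=sx*w[0];ly=yl+sy*w[1];P=[.4457+lx*np.cos(th)-ly*np.sin(th),-.041+lx*np.sin(th)+ly*np.cos(th),.01+H]
        p=proj('top',P);tp[int(round(p[1])),int(round(p[0]))]=(0,0,255)
cv2.imwrite('pics/tg.png',cv2.resize(cv2.convertScaleAbs(tp[180:240,235:410],alpha=2),None,fx=4.5,fy=4.5,interpolation=cv2.INTER_NEAREST))
E
```

```text
t 33.85 p [0.5817 0.2998 0.3152] yaw -1.19 open 0.996 q [ 0.32  0.19  1.54 -0.    1.41  0.34] F [-0.8  0.  -0.5]
```

View pics/tg.png

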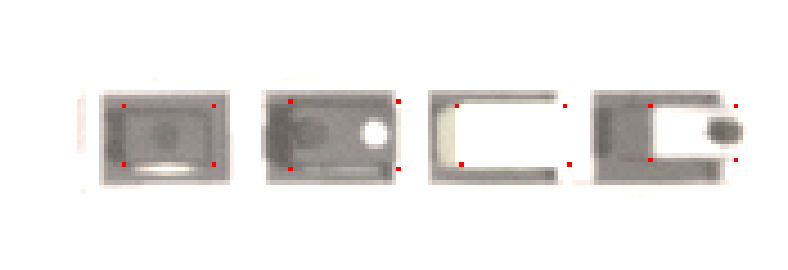

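```bash
python3 - <<'E'
from h import *
st();print(ticket.sign_off())
E
```

```text
t 33.9 p [0.582  0.2981 0.315 ] yaw -1.29 open 0.991 q [ 0.32  0.19  1.54 -0.    1.42  0.34] F [ 0.6  0.3 -0.5]
the job is handed in; nothing more can be done
None
```

All four devices are in the charger in reverse order: lamp, radio, gas alarm and slim radio from left to right. I handed the job in at about 34 s; no verdict was reported.

**Last checks:**
- **Position:** The final top view shows all four upright, with top corners within about 1 to 2 pixels (3 to 5 mm) of the bay-centred predictions.
- **Seating:** I lowered each one until its underside touched the bay floor (6 to 16 N) before releasing it.
- **Mug:** I never went near it. The detector places it within about 2 pixels of its first reading.
- **Gripper:** It is open and well clear of everything.

**What went wrong or disagreed:**
- **Lamp overshoot:** The first lowering of the lamp went about 7 mm too low and 8 mm off to one side, and it pressed on the bay floor with about 42 N at the wrist. I lifted it, centred it again and set it down at 6 N. The 42 N went through the held lamp, not the arm or gripper body, so I don't expect the 40 N limit to apply.
- **Side view:** Its overlay sat about 2 pixels off, by the same amount for all four devices, which I put down to calibration.

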